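# Dry clamp-up of a hollow carving blank

## Task

Do a dry clamp-up of the hollow carving blank: on the pencilled rectangle of the gluing board stack all the U-section staves, one lying open side up first, then one open side down, and so on alternately, each open-down stave hooked over a flange of the stave below so that it sits all the way down, and the stack square and central on the rectangle. Then lay the dark caul flat and central on top, swing the clamp arm home to its stop above it and crank the screw down until the red tabs pop out, but not so far that the spring is hard up. Leave the other tools on the bench where they are.

Things in the scene. Friction and masses are not known exactly. Their poses are not given: they have to be found in the camera images.
- up1: pale wooden U-section stave, 120 long (its x), 64 wide (its y), 26 high; web and both flanges 12 thick (channel 40 wide, 14 deep); 90 g; lies open side up, web below. Origin: centre of its underside, z up. There are two or three such open-up staves; an absent one reads None.
- up2: pale wooden U-section stave, 120 long (its x), 64 wide (its y), 26 high; web and both flanges 12 thick (channel 40 wide, 14 deep); 90 g; lies open side up, web below. Origin: centre of its underside, z up. There are two or three such open-up staves; an absent one reads None.
- up3: pale wooden U-section stave, 120 long (its x), 64 wide (its y), 26 high; web and both flanges 12 thick (channel 40 wide, 14 deep); 90 g; lies open side up, web below. Origin: centre of its underside, z up. There are two or three such open-up staves; an absent one reads None.
- down1: pale wooden U-section stave, 120 long (its x), 64 wide (its y), 26 high; web and both flanges 12 thick (channel 40 wide, 14 deep); 90 g; lies open side down: flat web on top, flange edges at the origin's level. Origin: centre of its underside, z up. Pinch it across the 64 mm by its top 9 mm: lower, the fingers would meet the stave below when it is stacked.
- down2: pale wooden U-section stave, 120 long (its x), 64 wide (its y), 26 high; web and both flanges 12 thick (channel 40 wide, 14 deep); 90 g; lies open side down: flat web on top, flange edges at the origin's level. Origin: centre of its underside, z up. Pinch it across the 64 mm by its top 9 mm: lower, the fingers would meet the stave below when it is stacked.
- caul: dark brown flat hardwood caul (pressure block), 110 long (x), 68 wide (y), 16 thick, about 120 g; origin at the centre of its underside, z up. Either face may be up.
- bed (a point): centre of the pencilled rectangle (88 x 126) on top of the gluing board (15 thick), below the clamp screw when the arm is home. Staves lie lengthwise along its y; z up. Clamp column 210 away along +x, 28 diameter, 247 high. Stacked, an open-down stave is shifted 12 to 40 across (about 15 is neat) against the open-up one it hooks into. Stave origins above bed: 0, 12, 38, 50, 76.
- swing_arm (a joint): swing of the green clamp arm about its column, rad: 0 = home at its stop, screw right above the bed; grows as it is swung away towards the bed's +y side (starts about 0.75 to 1.05). Stiff collar: about 1 N m, it stays where left. Arm underside 202, collar on the column (48 diameter) up to 242, crank knob up to 330 above the table.
- swing_handle (a point): middle of the round wooden swing handle, 17 diameter, 88 long, that sticks out level from the arm's free end, 275 from the column axis and 215 above the table; the handle runs along the point's x axis (x points to the column). Can be pinched from above.
- crank (a joint): turn of the clamp's crank, rad, 0 at the start (pointing at the column), grows clockwise seen from above = tightening; 10 mm of screw travel per turn; about 4.5 turns in all; stays where left (friction 0.08 N m).
- screw_axis (a point): point on the screw's vertical axis at the level of the crank arm; goes down with the screw.
- crank_knob (a point): middle of the crank's upright revolving wooden knob, 22 diameter and 40 high, 45 from the screw axis, 310 above the table at the start; circles with the crank (the knob spins freely on its pin, so it can be held at a fixed grip orientation while it is carried round) and goes down with the screw.
- shoe_face (a point): centre of the underside of the round rubber pressure shoe, 46 diameter, under the screw; 142 above the table at the start; the grey spring can above it, 60 diameter, is then 166 to 196 above the table. Goes down with the screw.
- shoe (a joint): how far the shoe is pressed up into the grey spring can, m = how far the two red indicator tabs stand up out of the can: 0 tabs hidden; past 0.004 popped out; 0.008 spring hard up, too far. The spring is preloaded: the shoe yields only at the set force of about 20 N, then 1 N more per mm.
- tab_top (a point): top of one of the two red indicator tabs (14 x 9), which rise out of slots in the flat top of the grey spring can (60 diameter) on either side of the arm, on the bed's -y and +y sides when home; flush with the can when hidden.
- gouge1: carving gouge lying across between the staves, about 220 long, handle 25 thick; not part of the job. Origin: its underside.
- gouge2: carving gouge lying at the right of the bench; not part of the job. Origin: its underside.
- gouge3: carving gouge lying at the right of the bench; not part of the job. Origin: its underside.
- mallet: round dark carver's mallet standing on its head, 225 high, 84 diameter; not part of the job. Origin: its underside.
- glue_pot: dark steel glue pot with lid and brass bail, 98 diameter, about 110 high; not part of the job. Origin: its underside.
- wax_tin: yellow wax tin, 71 diameter, 28 high; not part of the job. Origin: its underside.
- glue_brush: flat glue brush, about 180 long; not part of the job. Origin: its underside.
There are look-alikes about, which are no part of the job. What is shaped like the down2 but purple is not meant.

How it is judged:
By the outcome, as a careful person would: the job done as asked, in the order asked, and still so for the second after the job is handed in, with the robot touching nothing.
Of up1, up2, up3 only 2 to 3 are there at a start; the rules pass over those that are not, and their reading is None.
At some moment in a run one of up1, up2, up3, caul may be knocked a few centimetres aside while the robot is not near it.
It also fails if it takes over 210 s, if anything falls off the work surface, if the arm or the gripper's body presses on something with over 40 N, if the wrist force passes 120 N, or if a joint passes its speed limit or range.

## Robot

A 6-joint arm with a two-finger parallel gripper is mounted at the origin on the work surface. World frame = base frame: x ahead of the robot, y to its left, z up, the work surface at z = 0. Lengths are in m, angles in rad, forces in N, time in s.
With the tool pointing down it reaches from about 0.425 to 0.925 m from the base axis. Payload 12.5 kg.
Tool frame: the origin (TCP) lies midway between the tips of the shut fingers; the grasp point (between the pads) lies 19 mm behind it; z points along the fingers, y is the line along which they close (so a half turn about z gives the same grasp; the last joint's range is limited). The gripper opens to 85 mm and grips with 20 to 120 N. Pads are 22 mm wide; open, the fingers measure 114 mm over their backs; the gripper's body (76 mm by 85 mm) begins 54 mm behind the grasp point. The pads swing forward as they close: fully open they stand 13 mm farther back than shut.
Start: joints at [-1.27, 0.491, 1.559, -0, 1.092, -0.106], TCP at [0.247, -0.574, 0.231] pointing down, gripper open.
Joint ranges: [-3.1, 3.1], [-0.84, 2.19], [0.05, 2.79], [-1.13, 4.28], [0.06, 2.93], [-2.69, 2.69]. Speed limits (rad/s): [2.22, 2.22, 2.79, 3.14, 3.14, 3.14].

## Interface

Orientations are given as a rotation vector (axis times angle).
In Python, from station import ctrl gives the robot as it stands.
- The arm moves only by the tool send_rows, never from a script. Its argument "steps" is a list of rows, each an object with "travel": the shift along the tool's x, y, z in mm, a list of three; "rotation": the turn, a rotation vector about the tool's x, y, z in degrees, a list of three; "jaw": the opening in per cent of the stroke, from 0 (shut) to 100 (fully open). In form: [{"travel": [dx, dy, dz], "rotation": [ax, ay, az], "jaw": jaw}, ...]. A call has 1 to 5 rows; each row shifts and turns the commanded pose from where the row before left it, along the tool's axes as they then stand; what a row does not reach is not made up. A row lasts 1/12 s, in which the tool goes at most 41.7 mm and 7.16 degrees, less where a joint would pass 70% of its speed; a pose out of reach is approached as far as the arm can. A call is refused whole if a number of a shift passes 41.7 or a number of a turn 7.16, either way. A call with a gripper value outside its range is refused whole. The fingers move at their own pace and stop on an object; the grip force is fixed at half the most. Time passes only in rows, so rows that do not move let the fingers close. It gives the time, the measured TCP pose, the force, the opening and the grip force at its end, in the units of the state.
- ctrl.sense(): the state, without advancing time (a new reading comes with each control period).
- ctrl.grab_frame(name): name is "scene" or "top"; returns the picture (400x640x3 uint8, red, green, blue); there is no depth.
- ctrl.calibration(name): a dict with "intrinsics" (3x3 intrinsics, pixels), "xyz" and "attitude" of the camera in the world. Camera axes: x right, y down, z forward; pixel columns grow to the right and rows downward; lengths in m; the calibration is good to about 2 mm. A picture is of the moment at which its call begins. calibration takes no time and is no camera call.
- ctrl.job_done(): hands the job in; it is judged then, once.
The state is a dict: "time_s": time; "qpos": joint angles; "dq": joint speeds; "effort": joint torques, N m; "tcp_pos": TCP position; "ee_rot": TCP orientation; "contact_force": force on the tool from outside, world axes, zero at the start; "torque": the same for the moment, N m; "finger_gap": opening from 0.0 (shut) to 1.0 (fully open); "finger_force": force on a finger pad.
Only numpy, scipy, OpenCV 4.12 (cv2) and the standard library are available. Lean on these libraries where they do the work, as an engineer would, in place of code of your own. Each camera call takes 0.05 s, during which the arm holds its last target. There are 200 camera calls.

## Working session

There is one attempt and no reset: what is moved stays moved. The work goes in short steps, Python scripts to look and compute and a tool call to move; the robot and the scene stay as the last step left them, time stands still between calls to the robot, and variables do not carry over. Pictures are saved under pics/ and viewed, at most 14 in all, crops included, and the job is handed in when it is done.

Besides the shell and the picture viewer there is one more tool, called after "Emit:" as a command line: name --argument value ..., lists and objects as JSON in quotes. send_rows: Moves the arm, as the interface text tells. Its arguments: {"type":"object","properties":{"steps":{"type":"array"}},"required":["steps"]}

```bash
ls; mkdir -p pics; python3 - <<'E'
from station import ctrl
import cv2
s=ctrl.sense();print(s)
for n in("scene","top"):
    print(n,ctrl.calibration(n)); f=ctrl.grab_frame(n); cv2.imwrite(f"pics/{n}0.png",f[:,:,::-1])
E
```

```text
pics
{'time_s': 0.0, 'qpos': array([-1.26963110e+00,  4.91543673e-01,  1.55948752e+00,  6.16835444e-06,
        1.09168401e+00, -1.05568319e-01]), 'dq': array([-0.0009873 ,  0.00032584, -0.00157575, -0.00063802, -0.0005474 ,
       -0.00013313]), 'effort': array([-4.60520139e-03, -6.18455744e+01, -2.61601281e+01, -1.44602209e-04,
        4.17766016e-03, -3.61752791e-05]), 'tcp_pos': array([ 0.24722587, -0.5737632 ,  0.2307245 ]), 'ee_rot': array([-3.07575739e+00, -6.34270629e-01,  1.63560285e-04]), 'contact_force': array([ 0.552676  , -0.10483965,  0.7041707 ]), 'torque': array([0.01690666, 0.03995678, 0.02828408]), 'finger_force': 0.0, 'finger_gap': 1.0025004723036306}
scene {'intrinsics': array([[454.54057606,   0.        , 314.60915169],
       [  0.        , 454.54057606, 201.45272053],
       [  0.        ,   0.        ,   1.        ]]), 'xyz': array([0.96372021, 0.49128699, 1.02149759]), 'attitude': array([-0.80609993, -2.59684771,  1.04387755])}
top {'intrinsics': array([[477.41533189,   0.        , 322.45761742],
       [  0.        , 477.41533189, 203.09691037],
       [  0.        ,   0.        ,   1.        ]]), 'xyz': array([ 0.29010208, -0.20403947,  1.48449712]), 'attitude': array([-2.14190513,  2.10297828, -0.19356722])}
```

View pics/scene0.png

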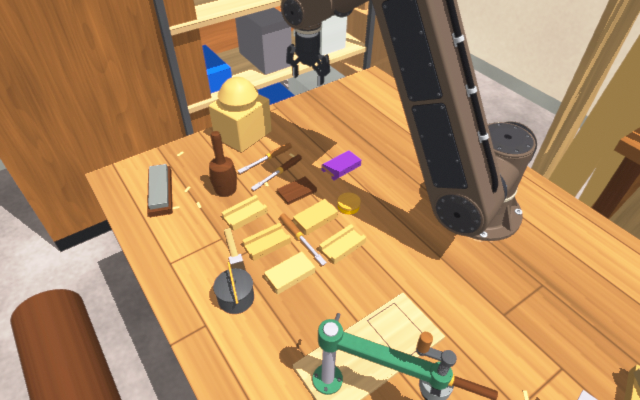

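View pics/top0.png

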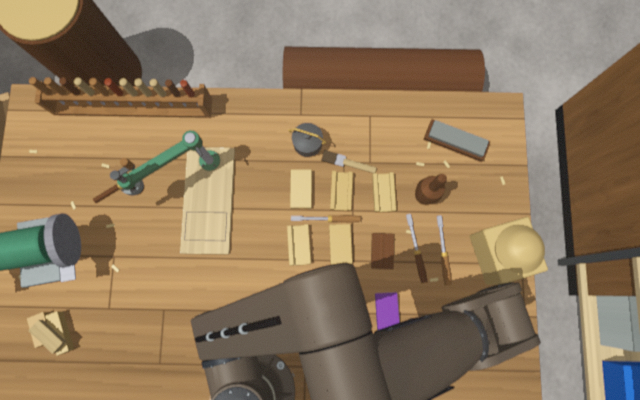

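The staves are in two rows, with up ones at top px (342,190), (384,192) and (299,244), and down ones at (301,188) and (341,243). The caul is at (383,250), the purple decoy at (388,310), and the bed rectangle near (206,226). Next I'll measure them.

```bash
cat > h.py <<'E'
import numpy as np, cv2
from scipy.spatial.transform import Rotation as R
from station import ctrl
def cam(n):
    c=ctrl.calibration(n); return c["intrinsics"],np.array(c["xyz"]),R.from_rotvec(c["attitude"]).as_matrix()
def ray(n,uv):
    K,p,M=cam(n); d=np.c_[np.atleast_2d(uv),np.ones(len(np.atleast_2d(uv)))]@np.linalg.inv(K).T@M.T
    return p,d
def onz(n,uv,z):
    p,d=ray(n,uv); return p+d*((z-p[2])/d[:,2])[:,None]
def proj(n,X):
    K,p,M=cam(n); q=(np.atleast_2d(X)-p)@M@K.T; return q[:,:2]/q[:,2:]
def tri(a,b):
    p,d=ray("scene",a);q,e=ray("top",b);d=d[0];e=e[0]
    t=np.linalg.lstsq(np.c_[d,-e],q-p,rcond=None)[0]; x=p+d*t[0];y=q+e*t[1]
    return (x+y)/2,np.linalg.norm(x-y)
def grab(n,f=None):
    im=ctrl.grab_frame(n)[:,:,::-1].copy()
    if f: cv2.imwrite("pics/"+f,im)
    return im
def crop(im,x,y,w,h,k,f): cv2.imwrite("pics/"+f,cv2.resize(im[y:y+h,x:x+w],None,fx=k,fy=k,interpolation=cv2.INTER_CUBIC))
def blobs(n,im,lo,hi,z,amin,amax,roi=None):
    """mask in HSV -> min area rects on plane z"""
    m=cv2.inRange(cv2.cvtColor(im,cv2.COLOR_BGR2HSV),lo,hi)
    if roi: 
        k=np.zeros_like(m);x,y,w,h=roi;k[y:y+h,x:x+w]=255;m&=k
    m=cv2.morphologyEx(m,cv2.MORPH_CLOSE,np.ones((3,3)))
    out=[]
    for c in cv2.findContours(m,cv2.RETR_EXTERNAL,cv2.CHAIN_APPROX_NONE)[0]:
        if amin<cv2.contourArea(c)<amax:
            P=onz(n,c[:,0].astype(float),z)[:,:2]*1000
            (cx,cy),(w,h),a=cv2.minAreaRect(P.astype(np.float32))
            if w<h: w,h,a=h,w,a+90
            u=c[:,0].mean(0); out.append((u.round(),np.round([cx,cy,w,h,(a+90)%180-90],1)))
    return out
E
python3 - <<'E'
from h import *
t=cv2.imread("pics/top0.png");s=cv2.imread("pics/scene0.png")
crop(t,90,120,320,220,2.5,"t0c.png");crop(s,190,140,280,260,2.3,"s0c.png")
H=cv2.cvtColor(t,cv2.COLOR_BGR2HSV)
for p in[(301,188),(342,190),(341,243),(206,200),(320,217),(280,200),(383,250),(270,160),(318,230)]:print(p,H[p[1],p[0]])
H=cv2.cvtColor(s,cv2.COLOR_BGR2HSV)
for p in[(290,271),(315,215),(270,240),(295,190),(300,290),(370,360)]:print(p,H[p[1],p[0]])
E
```

```text
(301, 188) [ 22  83 224]
(342, 190) [ 21 101 215]
(341, 243) [ 21  99 218]
(206, 200) [ 21  73 210]
(320, 217) [  9  23 176]
(280, 200) [ 17 118 183]
(383, 250) [ 13 145 116]
(270, 160) [ 16 123 156]
(318, 230) [ 17 122 184]
(290, 271) [ 27  91 255]
(315, 215) [ 25 122 254]
(270, 240) [ 25 122 254]
(295, 190) [ 11 170 153]
(300, 290) [ 15 152 223]
(370, 360) [ 59  65 106]
```

View pics/t0c.png

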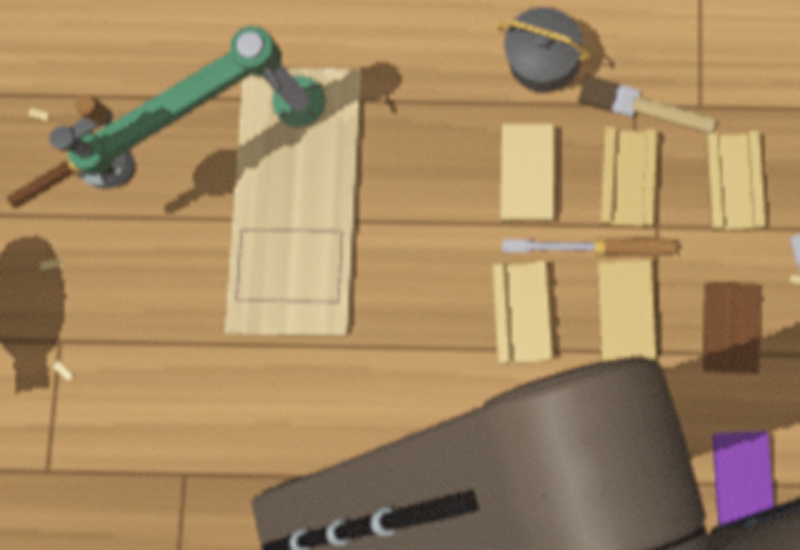

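View pics/s0c.png

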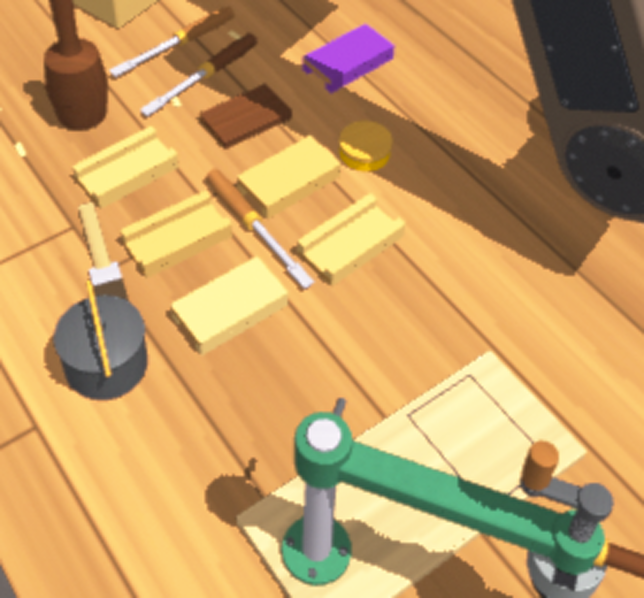

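All three up staves are there. The column is on the world +x side of the bed, so staves on the bed run along world y. Next I'll localise everything.

```bash
cat > bed.py <<'E'
from h import *
def bed(im,n="top"):
    g=cv2.cvtColor(im,cv2.COLOR_BGR2GRAY).astype(float)
    C=np.array([(238,229),(342,232),(338,302),(236,299)])/2.5+(90,120)
    L=[]
    for i in range(4):
        a,b=C[i],C[(i+1)%4];d=(b-a)/np.linalg.norm(b-a);nn=np.array([-d[1],d[0]]);P=[]
        for s in np.linspace(.1,.9,30):
            o=np.arange(-3,3.1,.25); q=(a+(b-a)*s+o[:,None]*nn).astype(np.float32)
            v=cv2.remap(g.astype(np.float32),q[None,:,0].copy(),q[None,:,1].copy(),cv2.INTER_LINEAR)[0]
            w=np.clip(np.median(v)-4-v,0,None)
            if w.sum()>5:P.append(q.T@w/w.sum())
        vx,vy,x,y=cv2.fitLine(np.array(P,np.float32),cv2.DIST_HUBER,0,.01,.01).ravel();L.append(np.cross([x,y,1],[x+vx,y+vy,1]))
    X=[np.cross(L[i-1],L[i]) for i in range(4)];X=np.array([x[:2]/x[2] for x in X])
    return onz(n,X,.015)*1000
E
python3 - <<'E'
from bed import *
t=cv2.imread("pics/top0.png");s=cv2.imread("pics/scene0.png")
B=bed(t);print("bed",B.round(1),B.mean(0).round(1),[np.linalg.norm(B[i]-B[i-1]).round(1) for i in range(4)])
d=(B[3]-B[0]+B[2]-B[1]);print("x axis deg",np.degrees(np.arctan2(-d[1],-d[0])));d=B[0]-B[1]+B[3]-B[2];print("y axis deg",np.degrees(np.arctan2(d[1],d[0])))
print("col from base ring",onz("top",[[(300/2.5+90),(100/2.5+120)]],.02)*1000)
for n,im,roi in(("top",t,(270,150,140,125)),("scene",s,(210,170,170,130))):
    print(n)
    lo=(19,70,198) if n=="top" else (22,70,235)
    for b in blobs(n,im,lo,(32,170,255),.026,200,3000,roi):print(*b)
    for b in blobs(n,im,(4,110,60),(14 if n=="top" else 13,200,140 if n=="top" else 190),.016,300,2000,(365,225,40,50) if n=="top" else (270,170,60,40)):print("caul",*b)
# handle, knob approx
for nm,a,b in(("handleend",(190+620/2.3,140+562/2.3),(90+12/2.5,120+200/2.5)),("knob",(190+543/2.3,140+452/2.3),(90+93/2.5,120+103/2.5)),("screwtop",(190+595/2.3,140+498/2.3),(90+66/2.5,120+137/2.5)),("coltop",(190+324/2.3,140+435/2.3),(90+250/2.5,120+44/2.5))):print(nm,tri(a,b))
E
```

```text
bed [[531.4 229.7  15. ]
 [532.2 101.8  15. ]
 [443.6 101.5  15. ]
 [444.  228.5  15. ]] [487.8 165.4  15. ] [np.float64(87.5), np.float64(127.9), np.float64(88.6), np.float64(127.0)]
x axis deg 0.495792397827362
y axis deg 90.09480436625543
col from base ring [[697.64229834 163.59348829  20.        ]]
top
[340. 243.] [ 440.3 -251.9  118.7   63.8    3.9]
[298. 246.] [ 434.1 -123.6  123.    65.     5.2]
[384. 191.] [ 603.8 -387.3  117.9   62.3    3.2]
[341. 190.] [ 606.3 -253.   120.1   62.7   -2.5]
[300. 188.] [ 612.5 -124.9  118.8   62.7    1.3]
caul [383. 252.] [ 419.7 -385.2  110.4   76.2    1.1]
scene
[289. 270.] [ 610.4 -124.9  120.4   66.9    1.1]
[342. 241.] [ 438.  -123.9  127.6   65.7    5.2]
[265. 239.] [ 609.3 -252.5  123.3   65.2   -2.1]
[315. 214.] [ 439.3 -252.2  117.7   65.6    3.3]
[244. 209.] [ 607.7 -385.8  124.5   66.     2.6]
caul [296. 190.] [ 4.254e+02 -3.765e+02  1.143e+02  8.150e+01  3.000e-01]
handleend (array([0.54240173, 0.39295223, 0.22178483]), np.float64(0.05793293786519654))
knob (array([0.60424   , 0.29876725, 0.32306117]), np.float64(0.007070306577333203))
screwtop (array([0.57840348, 0.33801718, 0.28626462]), np.float64(0.004162705506457364))
coltop (array([0.6971668 , 0.16669266, 0.24222071]), np.float64(0.001717837698334917))
```

The bed is at (487.8,165.4) and the column at (697.5,165.5), with the clamp arm at about 0.96 rad. The stave positions from the two cameras agree to 1–4 mm. First I'll fetch the up stave at (436,-124).

```bash
cat > go.py <<'E'
import sys; from h import *
x,y,z,yaw=map(float,sys.argv[1:5])
s=ctrl.sense();M=R.from_rotvec(s["ee_rot"]).as_matrix();p=s["tcp_pos"]*1000
cy=np.degrees(np.arctan2(M[1,1],M[0,1]))
print("t",round(s["time_s"],2),"tcp",p.round(1),"yaw",cy.round(2),"tilt",np.degrees(np.arccos(-M[2,2])).round(2),"gap",round(s["finger_gap"],3),"F",s["contact_force"].round(1),s["finger_force"])
rz=-((yaw-cy+180)%360-180); N=R.from_rotvec([0,0,np.radians(rz)]).as_matrix()
a=np.radians(yaw);T=np.c_[[np.sin(-a)*-1*-1*-1 if 0 else -np.sin(a)*-1*-1,0,0],[0]*3,[0]*3]
Y=np.array([np.cos(a),np.sin(a),0]);Z=np.array([0,0,-1.]);X=np.cross(Y,Z)
d=np.array([x,y,z])-p
print("turn z",round(rz,2),"then travel",[round(float(d@v),1) for v in(X,Y,Z)])
print("residual tilt rotvec deg",np.degrees(R.from_matrix(M.T@np.c_[X,Y,Z]).as_rotvec()).round(2))
E
sed -i '/^a=/s/;T=.*//' go.py
python3 go.py 436 -124 231 -84.8
```

```text
t 0.1 tcp [ 247.3 -573.8  230.8] yaw -66.69 tilt 0.06 gap 1.001 F [-0.5 -0.1 -0.3] 0.0
turn z 18.11 then travel [228.7, -430.8, -0.2]
residual tilt rotvec deg [-0.06  0.   18.11]
```

Emit:
send_rows --steps '[{"travel":[0,0,0],"rotation":[0,0,6],"jaw":100},{"travel":[0,0,0],"rotation":[0,0,6],"jaw":100},{"travel":[0,0,0],"rotation":[0,0,6.1],"jaw":100},{"travel":[16.3,-30.8,0],"rotation":[0,0,0],"jaw":100},{"travel":[16.3,-30.8,0],"rotation":[0,0,0],"jaw":100}]'

```text
time_s: 0.52
tcp_pos: [0.2737, -0.5095, 0.2304]
ee_rot: [-3.138, -0.138, 0.001]
contact_force: [0.9, -0.7, -0.2]
finger_gap: 1.0
finger_force: 0.0
```

Emit:
send_rows --steps '[{"travel":[16.3,-30.8,0],"rotation":[0,0,0],"jaw":100},{"travel":[16.3,-30.8,0],"rotation":[0,0,0],"jaw":100},{"travel":[16.3,-30.8,0],"rotation":[0,0,0],"jaw":100},{"travel":[16.3,-30.8,0],"rotation":[0,0,0],"jaw":100},{"travel":[16.3,-30.8,0],"rotation":[0,0,0],"jaw":100}]'

```text
time_s: 0.93
tcp_pos: [0.3416, -0.3472, 0.2312]
ee_rot: [-3.138, -0.142, 0.0]
contact_force: [0.8, 0.3, -0.4]
finger_gap: 1.007
finger_force: 0.0
```

Emit:
send_rows --steps '[{"travel":[16.3,-30.8,0],"rotation":[0,0,0],"jaw":100},{"travel":[16.3,-30.8,0],"rotation":[0,0,0],"jaw":100},{"travel":[16.3,-30.8,0],"rotation":[0,0,0],"jaw":100},{"travel":[16.3,-30.8,0],"rotation":[0,0,0],"jaw":100},{"travel":[16.3,-30.8,0],"rotation":[0,0,0],"jaw":100}]'

```text
time_s: 1.35
tcp_pos: [0.4088, -0.1865, 0.2313]
ee_rot: [-3.138, -0.142, 0.0]
contact_force: [0.2, 0.1, -0.4]
finger_gap: 0.997
finger_force: 0.0
```

Emit:
send_rows --steps '[{"travel":[16.3,-30.8,0],"rotation":[0,0,0],"jaw":100},{"travel":[16.3,-30.8,0],"rotation":[0,0,0],"jaw":100},{"travel":[0,0,36],"rotation":[0,0,0],"jaw":100},{"travel":[0,0,36],"rotation":[0,0,0],"jaw":100},{"travel":[0,0,36],"rotation":[0,0,0],"jaw":100}]'

```text
time_s: 1.77
tcp_pos: [0.4357, -0.123, 0.1225]
ee_rot: [3.137, 0.146, 0.003]
contact_force: [1.3, -0.6, -0.1]
finger_gap: 0.998
finger_force: 0.0
```

```bash
cat > find.py <<'E'
from h import *
import sys
t=grab("top");s=grab("scene")
if len(sys.argv)>1: crop(s,190,140,280,260,2.3,sys.argv[1]+"_s.png");crop(t,90,120,320,220,2.5,sys.argv[1]+"_t.png")
for n,im,roi in(("top",t,(265,150,150,125)),("scene",s,(210,170,170,130))):
    print(n)
    for b in blobs(n,im,(19,70,198) if n=="top" else (22,70,235),(32,170,255),.026,200,3000,roi):print(*b)
    for b in blobs(n,im,(4,110,60),(14 if n=="top" else 13,200,140 if n=="top" else 190),.016,300,2000,(360,225,45,50) if n=="top" else (265,170,65,45)):print("caul",*b)
E
python3 go.py 436 -124 0 -84.8; python3 find.py a
```

```text
t 1.77 tcp [ 435.7 -123.   122.5] yaw -84.68 tilt 0.12 gap 0.998 F [ 1.3 -0.6 -0.1] 0.0
turn z 0.12 then travel [0.2, 1.0, 122.5]
residual tilt rotvec deg [ 0.06 -0.1   0.12]
top
[341. 189.] [ 608.4 -252.5  121.5   63.8   -2.2]
[300. 188.] [ 611.  -124.8  121.9   63.     1.3]
[375. 182.] [ 641.3 -364.2  216.6  110.2   33.2]
caul [383. 251.] [ 419.6 -388.9  113.1   85.1   -1.6]
scene
[290. 270.] [ 609.5 -122.3  122.2   72.5    1. ]
[338. 247.] [ 452.3 -121.3   98.7   64.9    5.9]
[266. 238.] [ 610.1 -252.8  121.6   65.7   -2. ]
[244. 210.] [ 607.6 -385.3  124.6   67.1    2.6]
caul [296. 190.] [ 425.4 -372.8  115.4   86.7   -1. ]
```

Emit:
send_rows --steps '[{"travel":[0,1,36],"rotation":[0,0,0],"jaw":100},{"travel":[0,0,36],"rotation":[0,0,0],"jaw":100},{"travel":[0,0,30],"rotation":[0,0,0],"jaw":100},{"travel":[0,0,17],"rotation":[0,0,0],"jaw":100},{"travel":[0,0,0],"rotation":[0,0,0],"jaw":50}]'

```text
time_s: 2.28
tcp_pos: [0.4353, -0.125, 0.0031]
ee_rot: [-3.137, -0.142, 0.005]
contact_force: [0.9, 0.2, 0.2]
finger_gap: 0.885
finger_force: 0.0
```

Emit:
send_rows --steps '[{"travel":[0,0,0],"rotation":[0,0,0],"jaw":40},{"travel":[0,0,0],"rotation":[0,0,0],"jaw":40},{"travel":[0,0,0],"rotation":[0,0,0],"jaw":40},{"travel":[0,0,0],"rotation":[0,0,0],"jaw":40},{"travel":[0,0,0],"rotation":[0,0,0],"jaw":40}]'

```text
time_s: 2.7
tcp_pos: [0.4363, -0.1252, 0.0057]
ee_rot: [3.137, 0.143, 0.004]
contact_force: [-1.2, -0.4, 13.6]
finger_gap: 0.73
finger_force: 67.5
```

Emit:
send_rows --steps '[{"travel":[0,0,-20],"rotation":[0,0,0],"jaw":40},{"travel":[0,0,-40],"rotation":[0,0,0],"jaw":40},{"travel":[0,0,-40],"rotation":[0,0,0],"jaw":40},{"travel":[0,0,0],"rotation":[0,0,-7],"jaw":40},{"travel":[0,0,0],"rotation":[0,0,-7],"jaw":40}]'

```text
time_s: 3.12
tcp_pos: [0.4365, -0.1253, 0.1073]
ee_rot: [3.093, 0.532, 0.008]
contact_force: [0.6, 0.1, -0.6]
finger_gap: 0.734
finger_force: 66.5
```

```bash
python3 go.py 480 165.4 120 0.2; python3 find.py b
```

```text
t 3.12 tcp [ 436.5 -125.3  107.3] yaw -70.49 tilt 0.33 gap 0.734 F [ 0.6  0.1 -0.6] 66.52609582990408
turn z -70.69 then travel [290.5, 44.5, -12.7]
residual tilt rotvec deg [ 3.500e-01 -6.000e-02 -7.069e+01]
top
[341. 190.] [ 608.  -252.5  122.4   63.8   -2.2]
[300. 188.] [ 611.  -124.8  121.9   63.     1.3]
[375. 182.] [ 641.3 -364.2  216.6  110.2   33.2]
caul [382. 251.] [ 419.8 -384.6  110.4   79.4    0. ]
scene
[289. 270.] [ 609.6 -122.2  122.2   72.5    0.9]
[266. 238.] [ 609.8 -252.8  122.2   65.7   -2. ]
[336. 227.] [ 418.  -179.2   70.9   63.7  -71.6]
[244. 210.] [ 607.6 -385.   124.6   67.7    2.6]
caul [297. 190.] [ 425.4 -372.8  115.4   86.7   -1. ]
```

View pics/b_s.png

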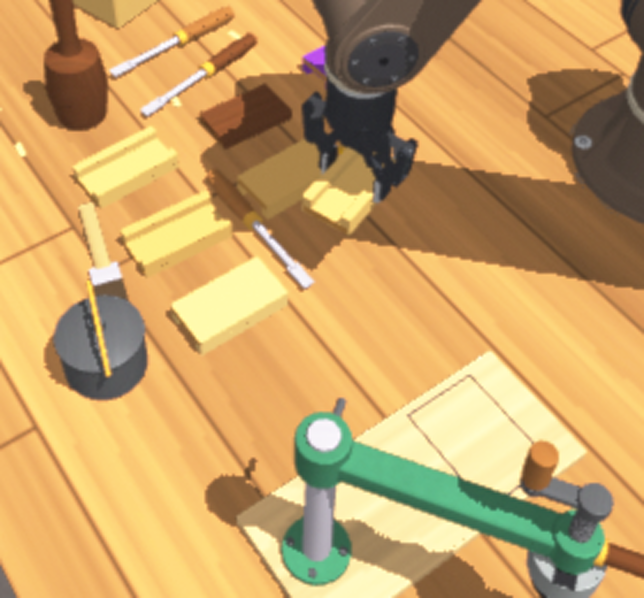

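Emit:
send_rows --steps '[{"travel":[0,0,0],"rotation":[0,0,-7.1],"jaw":40},{"travel":[0,0,0],"rotation":[0,0,-7.1],"jaw":40},{"travel":[0,0,0],"rotation":[0,0,-7.1],"jaw":40},{"travel":[0,0,0],"rotation":[0,0,-7.1],"jaw":40},{"travel":[0,0,0],"rotation":[0,0,-7.1],"jaw":40}]'

```text
time_s: 3.63
tcp_pos: [0.4353, -0.1248, 0.1042]
ee_rot: [-2.789, -1.445, 0.001]
contact_force: [-0.3, -0.4, -1.5]
finger_gap: 0.732
finger_force: 66.5
```

Emit:
send_rows --steps '[{"travel":[0,0,0],"rotation":[0,0,-7.1],"jaw":40},{"travel":[0,0,0],"rotation":[0,0,-7.1],"jaw":40},{"travel":[0,0,0],"rotation":[0,0,-7.1],"jaw":40},{"travel":[0,0,0],"rotation":[0,0,-7.1],"jaw":40},{"travel":[0,0,0],"rotation":[0.3,0,-6.8],"jaw":40}]'

```text
time_s: 4.05
tcp_pos: [0.4352, -0.1248, 0.1041]
ee_rot: [-2.219, -2.218, 0.006]
contact_force: [-0.2, 0.1, -1.7]
finger_gap: 0.729
finger_force: 66.5
```

Emit:
send_rows --steps '[{"travel":[32.3,4.9,0],"rotation":[0,0,0],"jaw":40},{"travel":[32.3,4.9,0],"rotation":[0,0,0],"jaw":40},{"travel":[32.3,4.9,0],"rotation":[0,0,0],"jaw":40},{"travel":[32.3,4.9,0],"rotation":[0,0,0],"jaw":40},{"travel":[32.3,4.9,0],"rotation":[0,0,0],"jaw":40}]'

```text
time_s: 4.47
tcp_pos: [0.4601, 0.0381, 0.1041]
ee_rot: [-2.226, -2.211, 0.006]
contact_force: [0.1, 0.2, 0.2]
finger_gap: 0.733
finger_force: 66.5
```

Emit:
send_rows --steps '[{"travel":[32.3,4.9,0],"rotation":[0,0,0],"jaw":40},{"travel":[32.3,4.9,0],"rotation":[0,0,0],"jaw":40},{"travel":[32.3,4.9,0],"rotation":[0,0,0],"jaw":40},{"travel":[32.1,5.3,0],"rotation":[0,0,0],"jaw":40},{"travel":[0,0,30],"rotation":[0,0,0],"jaw":40}]'

```text
time_s: 4.88
tcp_pos: [0.4832, 0.1704, 0.0773]
ee_rot: [2.225, 2.218, 0.006]
contact_force: [-0.2, 0.4, -1.5]
finger_gap: 0.736
finger_force: 66.6
```

```bash
python3 go.py 480 165.4 22 0.2; python3 - <<'E'
from h import *
s=grab("scene");crop(s,300,230,180,150,4,"c_s.png")
E
```

```text
t 4.88 tcp [483.2 170.4  77.3] yaw -0.18 tilt 0.22 gap 0.736 F [-0.2  0.4 -1.5] 66.61927498877048
turn z -0.38 then travel [-5.0, -3.2, 55.3]
residual tilt rotvec deg [ 0.18 -0.14 -0.38]
```

View pics/c_s.png

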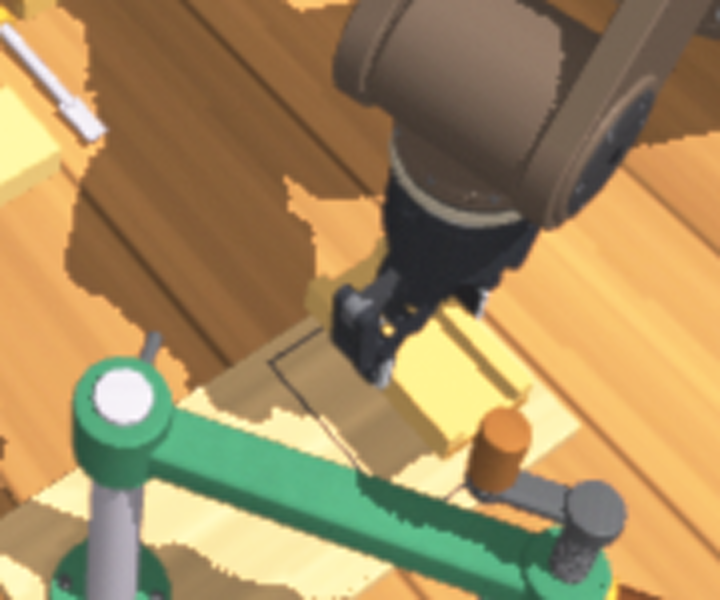

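Emit:
send_rows --steps '[{"travel":[-5,-3.2,15],"rotation":[0,0,-0.4],"jaw":40},{"travel":[0,0,20],"rotation":[0,0,0],"jaw":40},{"travel":[0,0,14],"rotation":[0,0,0],"jaw":40},{"travel":[0,0,4],"rotation":[0,0,0],"jaw":40},{"travel":[0,0,0],"rotation":[0,0,0],"jaw":40}]'

```text
time_s: 5.35
tcp_pos: [0.4761, 0.1599, 0.0211]
ee_rot: [-2.216, -2.219, 0.009]
contact_force: [-0.4, 0.7, -1.4]
finger_gap: 0.73
finger_force: 67.2
```

```bash
python3 go.py 480 165.4 22 0.2
```

```text
t 5.35 tcp [476.1 159.9  21.1] yaw 0.09 tilt 0.44 gap 0.73 F [-0.4  0.7 -1.4] 67.21417866647243
turn z -0.11 then travel [5.5, 3.9, -0.9]
residual tilt rotvec deg [-0.44  0.02 -0.11]
```

Emit:
send_rows --steps '[{"travel":[5.5,3.9,0],"rotation":[-0.4,0,0],"jaw":40},{"travel":[0,0,0],"rotation":[0,0,0],"jaw":40},{"travel":[0,0,0],"rotation":[0,0,0],"jaw":40}]'

```text
time_s: 5.6
tcp_pos: [0.481, 0.1661, 0.0214]
ee_rot: [2.216, 2.225, 0.003]
contact_force: [-0.3, 0.4, -1.1]
finger_gap: 0.73
finger_force: 67.2
```

Emit:
send_rows --steps '[{"travel":[0,0,1],"rotation":[0,0,0],"jaw":40},{"travel":[0,0,0],"rotation":[0,0,0],"jaw":40}]'

```text
time_s: 5.77
tcp_pos: [0.4808, 0.1661, 0.0207]
ee_rot: [2.215, 2.226, 0.003]
contact_force: [-1.5, 0.8, 7.5]
finger_gap: 0.734
finger_force: 68.0
```

```bash
python3 go.py 480 165.4 22 0.2
```

```text
t 5.77 tcp [480.8 166.1  20.7] yaw 0.27 tilt 0.13 gap 0.734 F [-1.5  0.8  7.5] 67.9766472056508
turn z 0.07 then travel [-0.7, -0.8, -1.3]
residual tilt rotvec deg [ 0.13 -0.02  0.07]
```

Emit:
send_rows --steps '[{"travel":[0,0,-0.6],"rotation":[0,0,0],"jaw":100},{"travel":[0,0,0],"rotation":[0,0,0],"jaw":100},{"travel":[0,0,0],"rotation":[0,0,0],"jaw":100},{"travel":[0,0,0],"rotation":[0,0,0],"jaw":100},{"travel":[0,0,-20],"rotation":[0,0,0],"jaw":100}]'

```text
time_s: 6.18
tcp_pos: [0.4795, 0.1658, 0.0386]
ee_rot: [-2.215, -2.226, 0.004]
contact_force: [0.4, -0.1, 0.3]
finger_gap: 1.001
finger_force: 0.0
```

Emit:
send_rows --steps '[{"travel":[0,0,-30],"rotation":[0,0,0],"jaw":100},{"travel":[0,0,-40],"rotation":[0,0,0],"jaw":100},{"travel":[0,0,-40],"rotation":[0,0,0],"jaw":100},{"travel":[-30,0,0],"rotation":[0,0,0],"jaw":100},{"travel":[-40,14,0],"rotation":[0,0,0],"jaw":100}]'

```text
time_s: 6.6
tcp_pos: [0.4938, 0.0979, 0.153]
ee_rot: [2.209, 2.23, 0.007]
contact_force: [1.3, 0.1, 0.0]
finger_gap: 1.0
finger_force: 0.0
```

```bash
python3 go.py 611 -124.5 100 -88.9; python3 find.py; python3 - <<'E'
from h import *
p,d=ray("scene",[[395,324.5]])
for x in(.508,.513,.518):print(p+d[0]*(x-p[0])/d[0][0])
s=grab("scene");t=grab("top")
for n,im,roi in(("top",t,(180,205,55,50)),("scene",s,(340,280,100,80))):
    for b in blobs(n,im,(19,70,60) if n=="top" else (20,70,60),(32,190,255),.041,200,6000,roi):print(n,*b)
crop(t,170,190,80,75,8,"d_t.png")
E
```

```text
t 6.6 tcp [493.8  97.9 153. ] yaw 0.54 tilt 0.3 gap 1.0 F [1.3 0.1 0. ] 0.0
turn z 89.44 then travel [112.9, 224.6, 53.0]
residual tilt rotvec deg [ 0.21 -0.26 89.44]
top
[341. 237.] [ 454.5 -250.5   89.2   64.5    1. ]
[341. 190.] [ 607.3 -252.5  123.8   63.8   -2.2]
[302. 183.] [ 617.3 -124.7  109.3   63.     1.3]
[375. 182.] [ 641.3 -364.2  216.6  110.2   33.2]
caul [382. 250.] [ 421.4 -381.9  107.5   67.3   -0.5]
scene
[283. 272.] [ 622.6 -122.    95.8   72.5    0.9]
[266. 238.] [ 609.4 -252.4  123.2   65.7   -1.7]
[308. 216.] [ 455.1 -251.2   86.3   65.5    3.1]
[244. 210.] [ 607.6 -385.4  124.6   66.8    2.6]
caul [296. 190.] [ 4.266e+02 -3.752e+02  1.122e+02  7.780e+01 -4.000e-01]
[0.508      0.16961714 0.06891834]
[0.513      0.17314639 0.0793697 ]
[0.518      0.17667563 0.08982106]
top [222. 232.] [4.746e+02 1.199e+02 1.504e+02 7.290e+01 1.000e-01]
scene [368. 327.] [565.2 124.7 184.2  74.9 -84. ]
scene [411. 326.] [468.5 176.7 147.3 102.6  90. ]
```

View pics/d_t.png

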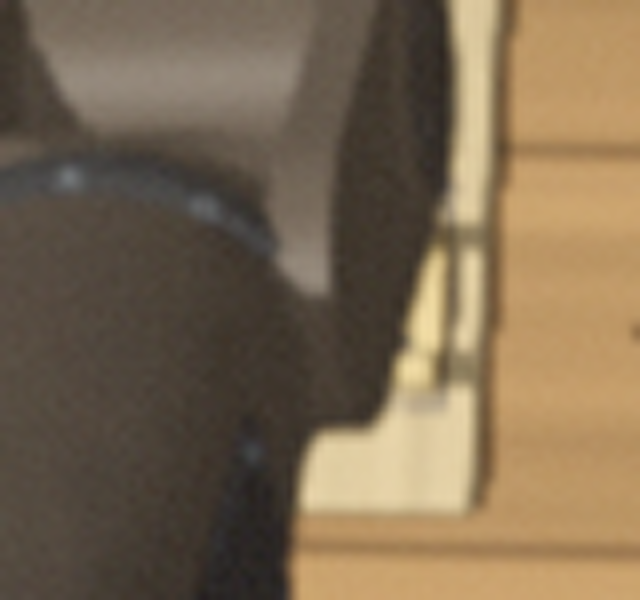

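Emit:
send_rows --steps '[{"travel":[0,0,0],"rotation":[0,0,6.9],"jaw":73},{"travel":[0,0,0],"rotation":[0,0,6.9],"jaw":73},{"travel":[0,0,0],"rotation":[0,0,6.9],"jaw":73},{"travel":[0,0,0],"rotation":[0,0,6.9],"jaw":73},{"travel":[0,0,0],"rotation":[0,0,6.9],"jaw":73}]'

```text
time_s: 7.22
tcp_pos: [0.4941, 0.0979, 0.1504]
ee_rot: [2.78, 1.464, 0.001]
contact_force: [-0.1, -0.2, 0.2]
finger_gap: 0.724
finger_force: 0.0
```

Emit:
send_rows --steps '[{"travel":[0,0,0],"rotation":[0,0,6.9],"jaw":73},{"travel":[0,0,0],"rotation":[0,0,6.9],"jaw":73},{"travel":[0,0,0],"rotation":[0,0,6.9],"jaw":73},{"travel":[0,0,0],"rotation":[0,0,6.9],"jaw":73},{"travel":[0,0,0],"rotation":[0,0,6.9],"jaw":73}]'

```text
time_s: 7.63
tcp_pos: [0.4941, 0.0979, 0.1504]
ee_rot: [-3.089, -0.574, -0.001]
contact_force: [-0.2, -0.4, -0.1]
finger_gap: 0.729
finger_force: 0.0
```

Emit:
send_rows --steps '[{"travel":[0,0,0],"rotation":[0,0,6.9],"jaw":73},{"travel":[0,0,0],"rotation":[0,0,6.9],"jaw":73},{"travel":[0,0,0],"rotation":[0,0,6.6],"jaw":73},{"travel":[30,30,0],"rotation":[0,0,0],"jaw":73},{"travel":[30,30,0],"rotation":[0,0,0],"jaw":73}]'

```text
time_s: 8.05
tcp_pos: [0.5543, 0.0404, 0.1508]
ee_rot: [-3.141, -0.03, -0.001]
contact_force: [1.4, 0.6, 0.1]
finger_gap: 0.728
finger_force: 0.0
```

Emit:
send_rows --steps '[{"travel":[10,20,30],"rotation":[0,0,0],"jaw":73},{"travel":[10,20,30],"rotation":[0,0,0],"jaw":73},{"travel":[0,0,40],"rotation":[0,0,0],"jaw":73},{"travel":[0,0,30],"rotation":[0,0,0],"jaw":73},{"travel":[0,0,0],"rotation":[0,0,0],"jaw":73}]'

```text
time_s: 8.47
tcp_pos: [0.5724, 0.0002, 0.0154]
ee_rot: [-3.14, -0.025, 0.012]
contact_force: [-1.5, -0.4, -0.5]
finger_gap: 0.73
finger_force: 0.0
```

Emit:
send_rows --steps '[{"travel":[0,0,3],"rotation":[0,0,0],"jaw":73},{"travel":[0,0,3],"rotation":[0,0,0],"jaw":73},{"travel":[0,0,3],"rotation":[0,0,0],"jaw":73},{"travel":[0,0,0],"rotation":[0,0,0],"jaw":73}]'

```text
time_s: 8.8
tcp_pos: [0.5759, -0.0004, 0.013]
ee_rot: [-3.141, -0.026, -0.006]
contact_force: [-0.8, -1.1, 0.3]
finger_gap: 0.729
finger_force: 0.0
```

```bash
python3 go.py 611 -124.5 20 -88.9;python3 find.py e
```

```text
t 8.8 tcp [ 5.759e+02 -4.000e-01  1.300e+01] yaw -89.06 tilt 0.22 gap 0.729 F [-0.8 -1.1  0.3] 0.0
turn z -0.16 then travel [32.7, 124.7, -7.0]
residual tilt rotvec deg [ 0.   -0.22 -0.16]
top
[340. 256.] [ 402.4 -254.1   64.    51.6  -89.1]
[342. 188.] [ 6.085e+02 -2.531e+02  1.241e+02  6.280e+01  4.000e-01]
[375. 181.] [ 641.5 -364.1  217.1  111.7   33.8]
caul [383. 250.] [ 421.7 -384.2  105.8   70.4   -1.9]
scene
[263. 239.] [ 610.2 -252.3  121.4   66.7   -2.3]
[245. 210.] [ 607.  -381.6  125.6   76.5    3.8]
caul [297. 190.] [ 426.1 -374.6  112.4   76.    -1. ]
```

View pics/e_t.png

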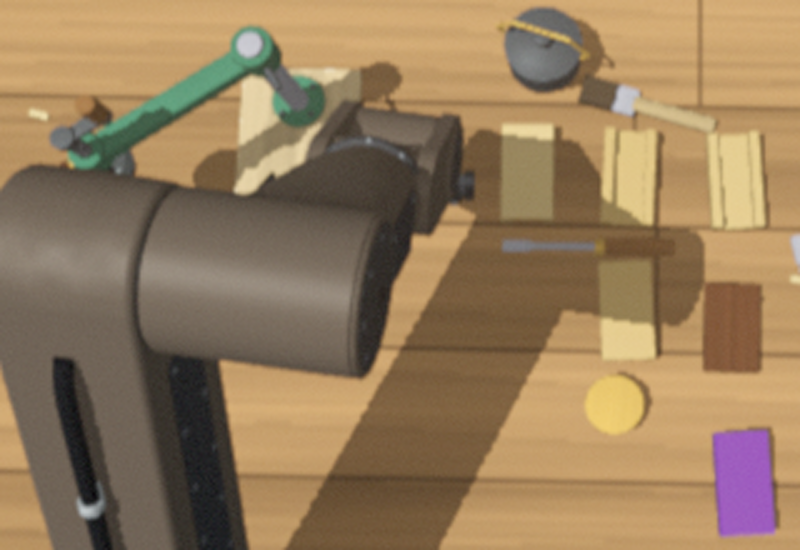

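The staves are where they were; the arm just shades them. I'll continue probing down to find the fingertip height.

Emit:
send_rows --steps '[{"travel":[0,0,4],"rotation":[0,0,0],"jaw":73},{"travel":[0,0,2],"rotation":[0,0,0],"jaw":73},{"travel":[0,0,0],"rotation":[0,0,0],"jaw":73}]'

```text
time_s: 9.15
tcp_pos: [0.5753, -0.0008, 0.0056]
ee_rot: [-3.141, -0.025, -0.002]
contact_force: [0.4, 0.5, -0.2]
finger_gap: 0.733
finger_force: 0.0
```

Emit:
send_rows --steps '[{"travel":[0,0,2],"rotation":[0,0,0],"jaw":73},{"travel":[0,0,0],"rotation":[0,0,0],"jaw":73}]'

```text
time_s: 9.32
tcp_pos: [0.5753, -0.0008, 0.0035]
ee_rot: [-3.141, -0.025, -0.002]
contact_force: [-0.2, -0.1, -0.0]
finger_gap: 0.729
finger_force: 0.0
```

Emit:
send_rows --steps '[{"travel":[0,0,2],"rotation":[0,0,0],"jaw":73},{"travel":[0,0,0],"rotation":[0,0,0],"jaw":73}]'

```text
time_s: 9.48
tcp_pos: [0.5753, -0.0008, 0.0015]
ee_rot: [-3.141, -0.025, -0.002]
contact_force: [0.2, 0.7, -0.0]
finger_gap: 0.729
finger_force: 0.0
```

Emit:
send_rows --steps '[{"travel":[0,0,2],"rotation":[0,0,0],"jaw":73},{"travel":[0,0,0],"rotation":[0,0,0],"jaw":73}]'

```text
time_s: 9.65
tcp_pos: [0.5753, -0.0008, -0.0005]
ee_rot: [-3.141, -0.025, -0.002]
contact_force: [-0.0, -0.5, -0.4]
finger_gap: 0.73
finger_force: 0.0
```

Emit:
send_rows --steps '[{"travel":[0,0,3],"rotation":[0,0,0],"jaw":73},{"travel":[0,0,0],"rotation":[0,0,0],"jaw":73}]'

```text
time_s: 9.82
tcp_pos: [0.5753, -0.0008, -0.0036]
ee_rot: [-3.141, -0.025, -0.002]
contact_force: [-0.6, 0.4, -0.2]
finger_gap: 0.729
finger_force: 0.0
```

Emit:
send_rows --steps '[{"travel":[0,0,2],"rotation":[0,0,0],"jaw":73},{"travel":[0,0,0],"rotation":[0,0,0],"jaw":73}]'

```text
time_s: 9.98
tcp_pos: [0.5753, -0.0008, -0.0055]
ee_rot: [-3.141, -0.025, -0.002]
contact_force: [-0.2, -0.6, 0.5]
finger_gap: 0.728
finger_force: 0.0
```

Emit:
send_rows --steps '[{"travel":[0,0,2],"rotation":[0,0,0],"jaw":73},{"travel":[0,0,0],"rotation":[0,0,0],"jaw":73}]'

```text
time_s: 10.15
tcp_pos: [0.5754, -0.0008, -0.0057]
ee_rot: [-3.141, -0.025, -0.004]
contact_force: [-5.6, 0.9, 19.8]
finger_gap: 0.737
finger_force: 10.2
```

Emit:
send_rows --steps '[{"travel":[0,0,-35],"rotation":[0,0,0],"jaw":100},{"travel":[0,0,-40],"rotation":[0,0,0],"jaw":100},{"travel":[8.3,31.1,0],"rotation":[0,0,0],"jaw":100},{"travel":[8.3,31.1,0],"rotation":[0,0,0],"jaw":100},{"travel":[8.3,31.1,0],"rotation":[0,0,0],"jaw":100}]'

```text
time_s: 10.57
tcp_pos: [0.6022, -0.0946, 0.069]
ee_rot: [3.141, 0.027, 0.005]
contact_force: [0.6, -0.1, -0.2]
finger_gap: 1.002
finger_force: 0.0
```

Emit:
send_rows --steps '[{"travel":[8.3,31.1,0],"rotation":[0,-0.2,0],"jaw":100},{"travel":[0,0,0],"rotation":[0,0,0],"jaw":100},{"travel":[0,0,0],"rotation":[0,0,0],"jaw":100}]'

```text
time_s: 10.82
tcp_pos: [0.6104, -0.1261, 0.0676]
ee_rot: [-3.141, -0.021, 0.003]
contact_force: [-0.1, 0.4, 0.1]
finger_gap: 1.001
finger_force: 0.0
```

```bash
python3 go.py 611 -124.5 11.5 -88.9;python3 find.py
```

```text
t 10.82 tcp [ 610.4 -126.1   67.6] yaw -89.23 tilt 0.1 gap 1.001 F [-0.1  0.4  0.1] 0.0
turn z -0.33 then travel [0.6, -1.6, 56.1]
residual tilt rotvec deg [-0.02  0.1  -0.33]
top
[340. 256.] [ 404.  -254.1   64.    54.7  -89.1]
[382. 188.] [ 617.7 -386.8  150.6   74.2   10.2]
caul [382. 250.] [ 422.7 -381.9  105.2   68.    -0. ]
scene
[289. 273.] [ 610.1 -119.7  122.    76.9    0.9]
[328. 207.] [ 394.1 -257.8   88.9   55.    63.1]
[244. 210.] [ 607.2 -384.9  125.6   69.4    3.6]
[349. 200.] [ 322.8 -240.    68.4   67.3   53.3]
```

Emit:
send_rows --steps '[{"travel":[0.6,-1.6,30],"rotation":[0,0,-0.3],"jaw":100},{"travel":[0,0,20],"rotation":[0,0,0],"jaw":100},{"travel":[0,0,6.1],"rotation":[0,0,0],"jaw":100},{"travel":[0,0,0],"rotation":[0,0,0],"jaw":40},{"travel":[0,0,0],"rotation":[0,0,0],"jaw":40}]'

```text
time_s: 11.33
tcp_pos: [0.6111, -0.1224, 0.0123]
ee_rot: [-3.141, -0.034, 0.003]
contact_force: [-0.3, -0.0, 1.1]
finger_gap: 0.752
finger_force: 0.9
```

Emit:
send_rows --steps '[{"travel":[0,0,0],"rotation":[0,0,0],"jaw":40},{"travel":[0,0,0],"rotation":[0,0,0],"jaw":40},{"travel":[0,0,0],"rotation":[0,0,0],"jaw":40},{"travel":[0,0,0],"rotation":[0,0,0],"jaw":40}]'

```text
time_s: 11.67
tcp_pos: [0.6114, -0.123, 0.013]
ee_rot: [3.141, 0.033, -0.0]
contact_force: [-0.0, 0.8, 7.9]
finger_gap: 0.724
finger_force: 66.1
```

Emit:
send_rows --steps '[{"travel":[0,0,-20],"rotation":[0,0,0],"jaw":40},{"travel":[0,0,-40],"rotation":[0,0,0],"jaw":40},{"travel":[0,0,-40],"rotation":[0,0,0],"jaw":40},{"travel":[0,0,0],"rotation":[0,0,-7],"jaw":40},{"travel":[0,0,0],"rotation":[0,0,-7],"jaw":40}]'

```text
time_s: 12.08
tcp_pos: [0.6121, -0.1234, 0.1149]
ee_rot: [3.111, 0.424, 0.005]
contact_force: [0.1, 0.2, -1.3]
finger_gap: 0.724
finger_force: 65.9
```

```bash
python3 go.py 495.8 165.4 111.5 0.2;python3 find.py
```

```text
t 12.08 tcp [ 612.1 -123.4  114.9] yaw -74.49 tilt 0.2 gap 0.724 F [ 0.1  0.2 -1.3] 65.94256639480591
turn z -74.69 then travel [289.2, -115.3, 3.4]
residual tilt rotvec deg [ 2.000e-01 -5.000e-02 -7.469e+01]
top
[384. 192.] [ 604.1 -387.3  123.8   64.     3. ]
caul [382. 250.] [ 423.9 -383.4  108.    70.8   -0. ]
scene
[280. 257.] [ 607.4 -177.4   83.    58.5  -75.6]
[244. 209.] [ 607.4 -385.   125.2   69.2    3.6]
[349. 200.] [ 322.8 -239.9   68.5   67.3   53.3]
[328. 202.] [ 376.1 -272.2  112.1   38.8   66.3]
```

```bash
python3 - <<'E'
from h import *
s=grab("scene");t=grab("top")
a=cv2.resize(s[285:365,350:450],None,fx=5,fy=5,interpolation=cv2.INTER_CUBIC)
b=cv2.resize(t[200:260,175:240],(433,400),interpolation=cv2.INTER_CUBIC)
b=b[:,:300] if 0 else b
cv2.imwrite("pics/f.png",cv2.resize(np.hstack([a,b]),None,fx=.85,fy=.85))
E
```

```text
(no output)
```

View pics/f.png

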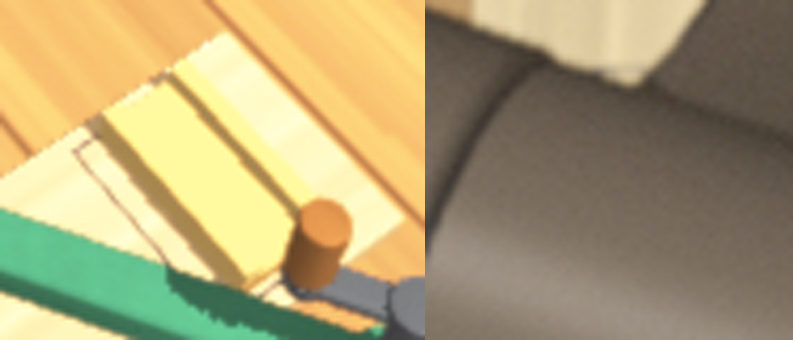

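```bash
python3 - <<'E'
from h import *
f=lambda x,y:(350+x/4.25,285+y/4.25)
print("stave +x-y, +x+y, -x-y",onz("scene",[f(103,115),f(245,274),f(180,63)],.041)*1000)
print("pencil +x-y",onz("scene",[f(75,152)],.015)*1000)
print("expected", proj("scene",[[.512,.1054,.041],[.512,.2254,.041],[.448,.1054,.041],[.5318,.1020,.015]])-(350,285))
E
```

```text
stave +x-y, +x+y, -x-y [[514.00577013 106.57574926  41.        ]
 [512.84428607 223.8249604   41.        ]
 [454.90704644 105.6804035   41.        ]]
pencil +x-y [[530.91738479 105.76428232  15.        ]]
expected [[24.55992125 26.28962736]
 [58.39392134 64.81102388]
 [44.37291437 13.37689834]
 [16.39723819 34.80875214]]
```

Emit:
send_rows --steps '[{"travel":[0,0,-10],"rotation":[0,0,-6.8],"jaw":40},{"travel":[0,0,0],"rotation":[0,0,-6.8],"jaw":40},{"travel":[0,0,0],"rotation":[0,0,-6.8],"jaw":40},{"travel":[0,0,0],"rotation":[0,0,-6.8],"jaw":40},{"travel":[0,0,0],"rotation":[0,0,-6.8],"jaw":40}]'

```text
time_s: 12.7
tcp_pos: [0.6109, -0.123, 0.1212]
ee_rot: [-2.854, -1.31, 0.004]
contact_force: [0.0, 0.6, -1.4]
finger_gap: 0.726
finger_force: 65.9
```

Emit:
send_rows --steps '[{"travel":[0,0,0],"rotation":[0,0,-6.8],"jaw":40},{"travel":[0,0,0],"rotation":[0,0,-6.8],"jaw":40},{"travel":[0,0,0],"rotation":[0,0,-6.8],"jaw":40},{"travel":[0,0,0],"rotation":[0,0,-6.8],"jaw":40},{"travel":[0,0,0],"rotation":[0,0,-6.8],"jaw":40}]'

```text
time_s: 13.12
tcp_pos: [0.6109, -0.123, 0.1211]
ee_rot: [-2.346, -2.086, 0.003]
contact_force: [-0.8, -0.6, -1.6]
finger_gap: 0.725
finger_force: 65.9
```

Emit:
send_rows --steps '[{"travel":[0,0,0],"rotation":[0,0,-6.7],"jaw":40},{"travel":[32.1,-12.8,0],"rotation":[0,0,0],"jaw":40},{"travel":[32.1,-12.8,0],"rotation":[0,0,0],"jaw":40},{"travel":[32.1,-12.8,0],"rotation":[0,0,0],"jaw":40},{"travel":[32.1,-12.8,0],"rotation":[0,0,0],"jaw":40}]'

```text
time_s: 13.53
tcp_pos: [0.5592, 0.0064, 0.1213]
ee_rot: [-2.227, -2.213, 0.003]
contact_force: [0.4, 0.5, -1.4]
finger_gap: 0.731
finger_force: 66.0
```

Emit:
send_rows --steps '[{"travel":[32.1,-12.8,0],"rotation":[0,0,0],"jaw":40},{"travel":[32.1,-12.8,0],"rotation":[0,0,0],"jaw":40},{"travel":[32.1,-12.8,0],"rotation":[0,0,0],"jaw":40},{"travel":[32.1,-12.8,0],"rotation":[0,0,0],"jaw":40},{"travel":[32.1,-12.8,0],"rotation":[0,0,0],"jaw":40}]'

```text
time_s: 13.95
tcp_pos: [0.4954, 0.1673, 0.1217]
ee_rot: [-2.227, -2.214, 0.003]
contact_force: [1.1, -0.1, -0.7]
finger_gap: 0.725
finger_force: 66.0
```

Emit:
send_rows --steps '[{"travel":[0,0,20],"rotation":[0,0,0],"jaw":40},{"travel":[0,0,0],"rotation":[0,0,0],"jaw":40},{"travel":[0,0,0],"rotation":[0,0,0],"jaw":40}]'

```text
time_s: 14.2
tcp_pos: [0.4959, 0.166, 0.1014]
ee_rot: [-2.223, -2.216, 0.005]
contact_force: [-0.2, 0.1, -0.7]
finger_gap: 0.727
finger_force: 66.0
```

```bash
python3 go.py 495.8 165.4 40 0.2
```

```text
t 14.2 tcp [495.9 166.  101.4] yaw -0.19 tilt 0.23 gap 0.727 F [-0.2  0.1 -0.7] 65.95935344696045
turn z -0.39 then travel [-0.6, -0.1, 61.4]
residual tilt rotvec deg [-0.23  0.02 -0.39]
```

Emit:
send_rows --steps '[{"travel":[-0.6,0.8,30],"rotation":[-0.2,0,-0.4],"jaw":40},{"travel":[0,0,10],"rotation":[0,0,0],"jaw":40},{"travel":[0,0,5],"rotation":[0,0,0],"jaw":40},{"travel":[0,0,0],"rotation":[0,0,0],"jaw":40}]'

```text
time_s: 14.53
tcp_pos: [0.4971, 0.1646, 0.0564]
ee_rot: [-2.218, -2.225, 0.0]
contact_force: [-0.5, 0.4, -0.5]
finger_gap: 0.725
finger_force: 66.0
```

Emit:
send_rows --steps '[{"travel":[0,0,4],"rotation":[0,0,0],"jaw":40},{"travel":[0,0,4],"rotation":[0,0,0],"jaw":40},{"travel":[0,0,0],"rotation":[0,0,0],"jaw":40}]'

```text
time_s: 14.78
tcp_pos: [0.4972, 0.1653, 0.049]
ee_rot: [2.215, 2.226, 0.002]
contact_force: [-0.1, -0.2, -0.3]
finger_gap: 0.722
finger_force: 66.0
```

```bash
python3 go.py 496.8 165.4 40 0.2
```

```text
t 14.78 tcp [497.2 165.3  49. ] yaw 0.28 tilt 0.11 gap 0.722 F [-0.1 -0.2 -0.3] 65.99611759185791
turn z 0.08 then travel [0.1, -0.4, 9.0]
residual tilt rotvec deg [ 0.11 -0.01  0.08]
```

Flanges are engaged with no force. Lowering on to the seat.

Emit:
send_rows --steps '[{"travel":[0,0,4],"rotation":[0,0,0],"jaw":40},{"travel":[0,0,4],"rotation":[0,0,0],"jaw":40},{"travel":[0,0,0],"rotation":[0,0,0],"jaw":40}]'

```text
time_s: 15.03
tcp_pos: [0.4969, 0.1654, 0.0405]
ee_rot: [2.215, 2.227, 0.001]
contact_force: [-0.1, -0.3, -0.5]
finger_gap: 0.725
finger_force: 66.0
```

Emit:
send_rows --steps '[{"travel":[0,0,1],"rotation":[0,0,0],"jaw":40},{"travel":[0,0,0],"rotation":[0,0,0],"jaw":40}]'

```text
time_s: 15.2
tcp_pos: [0.4971, 0.1654, 0.04]
ee_rot: [2.215, 2.227, 0.002]
contact_force: [-0.5, -0.8, -0.3]
finger_gap: 0.722
finger_force: 66.0
```

Emit:
send_rows --steps '[{"travel":[0,0,0.7],"rotation":[0,0,0],"jaw":40},{"travel":[0,0,0],"rotation":[0,0,0],"jaw":40}]'

```text
time_s: 15.37
tcp_pos: [0.4972, 0.1655, 0.0399]
ee_rot: [2.214, 2.227, 0.003]
contact_force: [-1.3, -0.1, 8.8]
finger_gap: 0.729
finger_force: 67.0
```

Emit:
send_rows --steps '[{"travel":[0,0,-0.7],"rotation":[0,0,0],"jaw":100},{"travel":[0,0,0],"rotation":[0,0,0],"jaw":100},{"travel":[0,0,0],"rotation":[0,0,0],"jaw":100},{"travel":[0,0,0],"rotation":[0,0,0],"jaw":100},{"travel":[0,0,-20],"rotation":[0,0,0],"jaw":100}]'

```text
time_s: 15.78
tcp_pos: [0.4958, 0.1651, 0.0578]
ee_rot: [-2.215, -2.226, 0.004]
contact_force: [0.1, -0.2, -0.8]
finger_gap: 1.001
finger_force: 0.0
```

Emit:
send_rows --steps '[{"travel":[0,0,-30],"rotation":[0,0,0],"jaw":100},{"travel":[0,0,-30],"rotation":[0,0,0],"jaw":100},{"travel":[0,0,-30],"rotation":[0,0,0],"jaw":100},{"travel":[0,0,0],"rotation":[0,0,7.1],"jaw":100},{"travel":[0,0,0],"rotation":[0,0,7.1],"jaw":100}]'

```text
time_s: 16.2
tcp_pos: [0.4976, 0.1655, 0.1519]
ee_rot: [2.477, 1.928, 0.007]
contact_force: [0.4, -0.3, -0.6]
finger_gap: 1.001
finger_force: 0.0
```

Emit:
send_rows --steps '[{"travel":[0,0,0],"rotation":[0,0,7.1],"jaw":100},{"travel":[0,0,0],"rotation":[0,0,7.1],"jaw":100},{"travel":[0,0,0],"rotation":[0,0,7.1],"jaw":100},{"travel":[0,0,0],"rotation":[0,0,7.1],"jaw":100},{"travel":[0,0,0],"rotation":[0,0,7.1],"jaw":100}]'

```text
time_s: 16.62
tcp_pos: [0.4969, 0.1654, 0.1499]
ee_rot: [2.949, 1.081, 0.003]
contact_force: [0.4, 0.3, -0.6]
finger_gap: 0.999
finger_force: 0.0
```

Emit:
send_rows --steps '[{"travel":[0,0,0],"rotation":[0,0,7.1],"jaw":100},{"travel":[0,0,0],"rotation":[0,0,7.1],"jaw":100},{"travel":[0,0,0],"rotation":[0,0,7.1],"jaw":100},{"travel":[0,0,0],"rotation":[0,0,7.1],"jaw":100},{"travel":[0,0,0],"rotation":[0,0,7.1],"jaw":100}]'

```text
time_s: 17.03
tcp_pos: [0.4969, 0.1654, 0.1499]
ee_rot: [-3.139, -0.13, -0.002]
contact_force: [-1.1, -0.6, -0.0]
finger_gap: 0.999
finger_force: 0.0
```

Emit:
send_rows --steps '[{"travel":[0,0,0],"rotation":[0,0,7.1],"jaw":100},{"travel":[10.5,34.5,0],"rotation":[0,0,0],"jaw":100},{"travel":[10.5,34.5,0],"rotation":[0,0,0],"jaw":100},{"travel":[10.5,34.5,0],"rotation":[0,0,0],"jaw":100},{"travel":[10.5,34.5,0],"rotation":[0,0,0],"jaw":100}]'

```text
time_s: 17.45
tcp_pos: [0.5343, 0.0246, 0.15]
ee_rot: [-3.141, 0.053, -0.003]
contact_force: [1.0, 0.4, -0.5]
finger_gap: 1.004
finger_force: 0.0
```

Emit:
send_rows --steps '[{"travel":[10.5,34.5,0],"rotation":[0,0,0],"jaw":100},{"travel":[10.5,34.5,0],"rotation":[0,0,0],"jaw":100},{"travel":[0,0,0],"rotation":[0,0,0],"jaw":100}]'

```text
time_s: 17.7
tcp_pos: [0.5542, -0.0487, 0.15]
ee_rot: [3.14, -0.061, 0.005]
contact_force: [0.1, 0.4, -0.1]
finger_gap: 1.001
finger_force: 0.0
```

```bash
python3 go.py 608 -252.6 100 -92.2;python3 find.py
```

```text
t 17.7 tcp [554.2 -48.7 150. ] yaw -92.21 tilt 0.19 gap 1.001 F [ 0.1  0.4 -0.1] 0.0
turn z -0.01 then travel [61.6, 201.7, 50.0]
residual tilt rotvec deg [ 0.04 -0.18 -0.01]
top
[375. 182.] [ 641.5 -364.1  217.1  111.7   33.8]
caul [381. 251.] [ 420.9 -374.2  108.3   82.6   -0.5]
scene
[244. 210.] [ 606.9 -384.6  125.9   68.4    2.6]
caul [295. 189.] [ 421.9 -376.2  123.8   81.3    4.2]
```

Emit:
send_rows --steps '[{"travel":[10.3,33.6,0],"rotation":[0,0,0],"jaw":100},{"travel":[10.3,33.6,0],"rotation":[0,0,0],"jaw":100},{"travel":[10.3,33.6,0],"rotation":[0,0,0],"jaw":100},{"travel":[10.3,33.6,0],"rotation":[0,0,0],"jaw":100},{"travel":[10.3,33.6,20],"rotation":[0,0,0],"jaw":100}]'

```text
time_s: 18.22
tcp_pos: [0.6001, -0.214, 0.1331]
ee_rot: [3.139, -0.052, 0.01]
contact_force: [1.2, 0.2, 0.8]
finger_gap: 1.002
finger_force: 0.0
```

Emit:
send_rows --steps '[{"travel":[10.3,33.7,30],"rotation":[0,0,0],"jaw":100},{"travel":[0,0,0],"rotation":[0,0,0],"jaw":100},{"travel":[0,0,0],"rotation":[0,0,0],"jaw":100}]'

```text
time_s: 18.47
tcp_pos: [0.606, -0.2437, 0.1011]
ee_rot: [-3.139, 0.056, 0.002]
contact_force: [0.0, 1.1, -0.0]
finger_gap: 0.999
finger_force: 0.0
```

```bash
python3 go.py 608 -252.6 3 -92.2;python3 find.py
```

```text
t 18.47 tcp [ 606.  -243.7  101.1] yaw -92.04 tilt 0.14 gap 0.999 F [ 0.   1.1 -0. ] 0.0
turn z 0.16 then travel [2.4, 8.8, 98.1]
residual tilt rotvec deg [-0.11  0.08  0.16]
top
caul [383. 249.] [ 426.2 -383.3  116.4   70.7   -0. ]
scene
[262. 242.] [ 621.5 -252.3   99.6   66.3   -0.9]
[329. 193.] [ 373.  -310.1  255.3  116.9  -70.8]
caul [295. 190.] [ 427.6 -375.8  114.1   80.1   -0.5]
```

Emit:
send_rows --steps '[{"travel":[2.4,8.8,20],"rotation":[0,0,0.2],"jaw":100},{"travel":[0,0,35],"rotation":[0,0,0],"jaw":100},{"travel":[0,0,30],"rotation":[0,0,0],"jaw":100},{"travel":[0,0,13],"rotation":[0,0,0],"jaw":100},{"travel":[0,0,0],"rotation":[0,0,0],"jaw":40}]'

```text
time_s: 18.98
tcp_pos: [0.6081, -0.2509, 0.0034]
ee_rot: [-3.139, 0.058, 0.002]
contact_force: [-0.3, -0.2, -0.0]
finger_gap: 0.881
finger_force: 0.0
```

Emit:
send_rows --steps '[{"travel":[0,0,0],"rotation":[0,0,0],"jaw":40},{"travel":[0,0,0],"rotation":[0,0,0],"jaw":40},{"travel":[0,0,0],"rotation":[0,0,0],"jaw":40},{"travel":[0,0,0],"rotation":[0,0,0],"jaw":40},{"travel":[0,0,0],"rotation":[0,0,0],"jaw":40}]'

```text
time_s: 19.4
tcp_pos: [0.6096, -0.253, 0.0068]
ee_rot: [3.14, -0.06, 0.006]
contact_force: [-0.4, 1.5, 7.7]
finger_gap: 0.731
finger_force: 68.4
```

Emit:
send_rows --steps '[{"travel":[0,0,-20],"rotation":[0,0,0],"jaw":40},{"travel":[0,0,-40],"rotation":[0,0,0],"jaw":40},{"travel":[0,0,-40],"rotation":[0,0,0],"jaw":40},{"travel":[0,0,-30],"rotation":[0,0,0],"jaw":40},{"travel":[0,0,0],"rotation":[0,0,0],"jaw":40}]'

```text
time_s: 19.82
tcp_pos: [0.6109, -0.254, 0.1424]
ee_rot: [3.136, -0.06, 0.017]
contact_force: [0.6, 0.2, -1.1]
finger_gap: 0.732
finger_force: 67.5
```

```bash
python3 go.py 480.8 165.4 130 0.2
```

```text
t 19.82 tcp [ 610.9 -254.   142.4] yaw -92.19 tilt 0.68 gap 0.732 F [ 0.6  0.2 -1.1] 67.4927830696106
turn z -92.39 then travel [419.8, -128.6, 12.4]
residual tilt rotvec deg [  0.7   -0.29 -92.38]
```

Emit:
send_rows --steps '[{"travel":[0,0,0],"rotation":[0,0,-7.1],"jaw":40},{"travel":[0,0,0],"rotation":[0,0,-7.1],"jaw":40},{"travel":[0,0,0],"rotation":[0,0,-7.1],"jaw":40},{"travel":[0,0,0],"rotation":[0,0,-7.1],"jaw":40},{"travel":[0,0,0],"rotation":[0,0,-7.1],"jaw":40}]'

```text
time_s: 20.23
tcp_pos: [0.6085, -0.2529, 0.1351]
ee_rot: [3.007, 0.909, 0.003]
contact_force: [0.2, -0.0, -0.6]
finger_gap: 0.732
finger_force: 67.4
```

Emit:
send_rows --steps '[{"travel":[0,0,0],"rotation":[0,0,-7.1],"jaw":40},{"travel":[0,0,0],"rotation":[0,0,-7.1],"jaw":40},{"travel":[0,0,0],"rotation":[0,0,-7.1],"jaw":40},{"travel":[0,0,0],"rotation":[0,0,-7.1],"jaw":40},{"travel":[0,0,0],"rotation":[0,0,-7.1],"jaw":40}]'

```text
time_s: 20.65
tcp_pos: [0.6085, -0.2529, 0.1351]
ee_rot: [2.586, 1.782, 0.002]
contact_force: [-0.1, -0.0, -1.6]
finger_gap: 0.733
finger_force: 67.4
```

Emit:
send_rows --steps '[{"travel":[0,0,0],"rotation":[0,0,-7.1],"jaw":40},{"travel":[0,0,0],"rotation":[0,0,-7.1],"jaw":40},{"travel":[0,0,0],"rotation":[0,0,-7.1],"jaw":40},{"travel":[32.4,-9.9,0],"rotation":[0,0,0],"jaw":40},{"travel":[32.4,-9.9,0],"rotation":[0,0,0],"jaw":40}]'

```text
time_s: 21.07
tcp_pos: [0.5883, -0.1885, 0.1347]
ee_rot: [2.22, 2.221, 0.002]
contact_force: [0.8, 1.3, -1.5]
finger_gap: 0.732
finger_force: 67.4
```

Emit:
send_rows --steps '[{"travel":[32.4,-9.9,0],"rotation":[0,0,0],"jaw":40},{"travel":[32.4,-9.9,0],"rotation":[0,0,0],"jaw":40},{"travel":[32.4,-9.9,0],"rotation":[0,0,0],"jaw":40},{"travel":[32.4,-9.9,0],"rotation":[0,0,0],"jaw":40},{"travel":[32.4,-9.9,0],"rotation":[0,0,0],"jaw":40}]'

```text
time_s: 21.48
tcp_pos: [0.5381, -0.0249, 0.1352]
ee_rot: [2.219, 2.222, 0.003]
contact_force: [0.4, 0.4, -1.4]
finger_gap: 0.725
finger_force: 67.4
```

Emit:
send_rows --steps '[{"travel":[32.4,-9.9,0],"rotation":[0,0,0],"jaw":40},{"travel":[32.4,-9.9,0],"rotation":[0,0,0],"jaw":40},{"travel":[32.4,-9.9,0],"rotation":[0,0,0],"jaw":40},{"travel":[32.4,-9.9,0],"rotation":[0,0,0],"jaw":40},{"travel":[32.4,-9.9,0],"rotation":[0,0,0],"jaw":40}]'

```text
time_s: 21.9
tcp_pos: [0.4884, 0.1371, 0.1352]
ee_rot: [2.219, 2.222, 0.003]
contact_force: [0.8, -0.1, -0.2]
finger_gap: 0.731
finger_force: 67.4
```

Emit:
send_rows --steps '[{"travel":[32.4,-9.9,0],"rotation":[0,0,0],"jaw":40},{"travel":[0,0,30],"rotation":[0,0,0],"jaw":40},{"travel":[0,0,30],"rotation":[0,0,0],"jaw":40},{"travel":[0,0,0],"rotation":[0,0,0],"jaw":40},{"travel":[0,0,0],"rotation":[0,0,0],"jaw":40}]'

```text
time_s: 22.32
tcp_pos: [0.4787, 0.168, 0.0745]
ee_rot: [-2.219, -2.223, 0.001]
contact_force: [0.6, 0.7, -0.5]
finger_gap: 0.732
finger_force: 67.3
```

```bash
python3 go.py 480.8 166.5 60 0.2
```

```text
t 22.32 tcp [478.7 168.   74.5] yaw 0.11 tilt 0.06 gap 0.732 F [ 0.6  0.7 -0.5] 67.27639317512512
turn z -0.09 then travel [-1.5, 2.1, 14.5]
residual tilt rotvec deg [-0.05  0.02 -0.09]
```

Emit:
send_rows --steps '[{"travel":[-1.5,2.1,6],"rotation":[0,0,0],"jaw":40},{"travel":[0,0,6],"rotation":[0,0,0],"jaw":40},{"travel":[0,0,1.5],"rotation":[0,0,0],"jaw":40},{"travel":[0,0,0],"rotation":[0,0,0],"jaw":40},{"travel":[0,0,0],"rotation":[0,0,0],"jaw":40}]'

```text
time_s: 22.73
tcp_pos: [0.4816, 0.1664, 0.0619]
ee_rot: [2.219, 2.222, 0.003]
contact_force: [-0.1, 0.3, -1.0]
finger_gap: 0.729
finger_force: 67.3
```

Emit:
send_rows --steps '[{"travel":[0,0,1],"rotation":[0,0,0],"jaw":40},{"travel":[0,0,0],"rotation":[0,0,0],"jaw":40},{"travel":[0,0,0],"rotation":[0,0,0],"jaw":40}]'

```text
time_s: 22.98
tcp_pos: [0.4814, 0.1666, 0.0606]
ee_rot: [2.219, 2.223, 0.002]
contact_force: [-0.3, -0.0, -0.9]
finger_gap: 0.731
finger_force: 67.3
```

Emit:
send_rows --steps '[{"travel":[0,0,0.6],"rotation":[0,0,0],"jaw":40},{"travel":[0,0,0],"rotation":[0,0,0],"jaw":40},{"travel":[0,0,0],"rotation":[0,0,0],"jaw":40}]'

```text
time_s: 23.23
tcp_pos: [0.4814, 0.1666, 0.0599]
ee_rot: [2.219, 2.223, 0.002]
contact_force: [0.4, 0.2, -1.1]
finger_gap: 0.731
finger_force: 67.3
```

Emit:
send_rows --steps '[{"travel":[0,0,0.8],"rotation":[0,0,0],"jaw":40},{"travel":[0,0,0],"rotation":[0,0,0],"jaw":40},{"travel":[0,0,0],"rotation":[0,0,0],"jaw":40}]'

```text
time_s: 23.48
tcp_pos: [0.4815, 0.1666, 0.0598]
ee_rot: [2.218, 2.223, 0.003]
contact_force: [-1.9, -0.7, 9.0]
finger_gap: 0.731
finger_force: 68.6
```

Emit:
send_rows --steps '[{"travel":[0,0,-0.3],"rotation":[0,0,0],"jaw":100},{"travel":[0,0,0],"rotation":[0,0,0],"jaw":100},{"travel":[0,0,0],"rotation":[0,0,0],"jaw":100},{"travel":[0,0,0],"rotation":[0,0,0],"jaw":100},{"travel":[0,0,-20],"rotation":[0,0,0],"jaw":100}]'

```text
time_s: 23.9
tcp_pos: [0.4802, 0.1663, 0.0772]
ee_rot: [-2.218, -2.222, 0.004]
contact_force: [-0.3, -1.2, -0.3]
finger_gap: 1.002
finger_force: 0.0
```

Emit:
send_rows --steps '[{"travel":[0,0,-40],"rotation":[0,0,0],"jaw":100},{"travel":[0,0,-40],"rotation":[0,0,0],"jaw":100},{"travel":[0,0,0],"rotation":[0,0,7.1],"jaw":100},{"travel":[0,0,0],"rotation":[0,0,7.1],"jaw":100},{"travel":[0,0,0],"rotation":[0,0,7.1],"jaw":100}]'

```text
time_s: 24.32
tcp_pos: [0.4814, 0.1666, 0.1602]
ee_rot: [2.596, 1.766, 0.005]
contact_force: [0.6, -0.3, -0.5]
finger_gap: 0.998
finger_force: 0.0
```

Emit:
send_rows --steps '[{"travel":[0,0,0],"rotation":[0,0,7.1],"jaw":100},{"travel":[0,0,0],"rotation":[0,0,7.1],"jaw":100},{"travel":[0,0,0],"rotation":[0,0,7.1],"jaw":100},{"travel":[0,0,0],"rotation":[0,0,7.1],"jaw":100},{"travel":[0,0,0],"rotation":[0,0,7.1],"jaw":100}]'

```text
time_s: 24.73
tcp_pos: [0.4812, 0.1666, 0.1593]
ee_rot: [3.012, 0.891, 0.002]
contact_force: [0.6, 0.1, 0.2]
finger_gap: 0.999
finger_force: 0.0
```

Emit:
send_rows --steps '[{"travel":[0,0,0],"rotation":[0,0,7.1],"jaw":100},{"travel":[0,0,0],"rotation":[0,0,7.1],"jaw":100},{"travel":[0,0,0],"rotation":[0,0,7.1],"jaw":100},{"travel":[0,0,0],"rotation":[0,0,7.1],"jaw":100},{"travel":[0,0,0],"rotation":[0,0,1.3],"jaw":100}]'

```text
time_s: 25.15
tcp_pos: [0.4812, 0.1665, 0.1593]
ee_rot: [-3.14, -0.09, -0.002]
contact_force: [0.1, 1.0, -0.4]
finger_gap: 1.003
finger_force: 0.0
```

Emit:
send_rows --steps '[{"travel":[-5.2,31.9,0],"rotation":[0,0,0],"jaw":100},{"travel":[-5.2,31.9,0],"rotation":[0,0,0],"jaw":100},{"travel":[-5.2,31.9,0],"rotation":[0,0,0],"jaw":100},{"travel":[-5.2,31.9,0],"rotation":[0,0,0],"jaw":100},{"travel":[-5.2,31.9,0],"rotation":[0,0,0],"jaw":100}]'

```text
time_s: 25.57
tcp_pos: [0.4649, 0.0044, 0.1593]
ee_rot: [-3.14, -0.105, -0.003]
contact_force: [0.8, -0.2, -0.6]
finger_gap: 0.998
finger_force: 0.0
```

Emit:
send_rows --steps '[{"travel":[-5.2,31.9,0],"rotation":[0,0,0],"jaw":100},{"travel":[-5.2,31.9,0],"rotation":[0,0,0],"jaw":100},{"travel":[-5.2,31.9,0],"rotation":[0,0,0],"jaw":100},{"travel":[-5.2,31.9,0],"rotation":[0,0,0],"jaw":100},{"travel":[-5.2,31.9,0],"rotation":[0,0,0],"jaw":100}]'

```text
time_s: 25.98
tcp_pos: [0.449, -0.1567, 0.1593]
ee_rot: [-3.14, -0.104, -0.003]
contact_force: [1.4, 0.5, 1.0]
finger_gap: 0.998
finger_force: 0.0
```

Emit:
send_rows --steps '[{"travel":[-5.2,31.9,0],"rotation":[0,0,0],"jaw":100},{"travel":[-5.2,31.9,0],"rotation":[0,0,0],"jaw":100},{"travel":[-5.2,31.9,30],"rotation":[0,0,0],"jaw":100},{"travel":[0,0,0],"rotation":[0,0,0],"jaw":100},{"travel":[0,0,0],"rotation":[0,0,0],"jaw":100}]'

```text
time_s: 26.4
tcp_pos: [0.4393, -0.2506, 0.1297]
ee_rot: [-3.138, -0.099, 0.0]
contact_force: [0.1, 0.0, 0.5]
finger_gap: 0.998
finger_force: 0.0
```

```bash
python3 go.py 440 -252 11.5 -86.4;python3 find.py; python3 - <<'E'
from h import *
s=grab("scene");crop(s,330,250,140,120,5,"g_s.png")
E
```

```text
t 26.4 tcp [ 439.3 -250.6  129.7] yaw -86.39 tilt 0.11 gap 0.998 F [0.1 0.  0.5] 0.0
turn z 0.01 then travel [0.7, 1.4, 118.2]
residual tilt rotvec deg [-0.11  0.01  0.01]
top
[375. 181.] [ 642.3 -364.7  217.6  108.    34.4]
caul [385. 254.] [ 416.7 -383.3  119.3  101.9   21.8]
scene
[244. 210.] [ 608.9 -384.9  122.    67.7    2.6]
caul [297. 190.] [ 424.6 -375.7  116.    81.2   -1.6]
```

View pics/g_s.png

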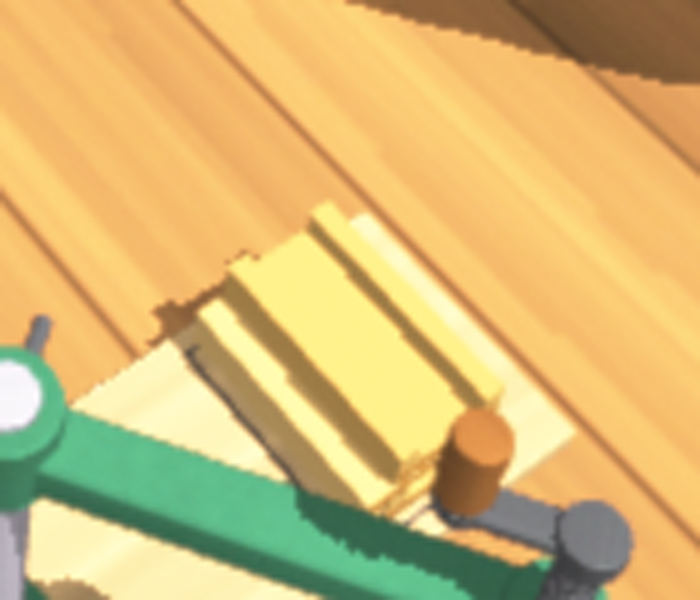

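The three-stave stack is square and hooked. Top +x−y corner is at crop px (228,270), +x+y at (400,478). Now down2.

Emit:
send_rows --steps '[{"travel":[0.7,1.4,30],"rotation":[0,0,0],"jaw":100},{"travel":[0,0,38],"rotation":[0,0,0],"jaw":100},{"travel":[0,0,35],"rotation":[0,0,0],"jaw":100},{"travel":[0,0,15],"rotation":[0,0,0],"jaw":100},{"travel":[0,0,0],"rotation":[0,0,0],"jaw":40}]'

```text
time_s: 26.97
tcp_pos: [0.4405, -0.2494, 0.0107]
ee_rot: [-3.137, -0.102, 0.002]
contact_force: [0.1, 0.9, 0.2]
finger_gap: 0.881
finger_force: 0.0
```

Emit:
send_rows --steps '[{"travel":[0,0,0],"rotation":[0,0,0],"jaw":40},{"travel":[0,0,0],"rotation":[0,0,0],"jaw":40},{"travel":[0,0,0],"rotation":[0,0,0],"jaw":40},{"travel":[0,0,0],"rotation":[0,0,0],"jaw":40},{"travel":[0,0,0],"rotation":[0,0,0],"jaw":40}]'

```text
time_s: 27.38
tcp_pos: [0.4416, -0.2513, 0.014]
ee_rot: [3.139, 0.099, 0.005]
contact_force: [0.3, 2.3, 6.4]
finger_gap: 0.723
finger_force: 66.0
```

Emit:
send_rows --steps '[{"travel":[0,0,-20],"rotation":[0,0,0],"jaw":40},{"travel":[0,0,-40],"rotation":[0,0,0],"jaw":40},{"travel":[0,0,-40],"rotation":[0,0,0],"jaw":40},{"travel":[0,0,-40],"rotation":[0,0,0],"jaw":40},{"travel":[0,0,0],"rotation":[0,0,0],"jaw":40}]'

```text
time_s: 27.8
tcp_pos: [0.4428, -0.2525, 0.1599]
ee_rot: [3.133, 0.099, 0.016]
contact_force: [0.7, -0.5, -0.3]
finger_gap: 0.724
finger_force: 66.2
```

Emit:
send_rows --steps '[{"travel":[0,0,0],"rotation":[0,0,-7.1],"jaw":40},{"travel":[0,0,0],"rotation":[0,0,-7.1],"jaw":40},{"travel":[0,0,0],"rotation":[0,0,-7.1],"jaw":40},{"travel":[0,0,0],"rotation":[0,0,-7.1],"jaw":40},{"travel":[0,0,0],"rotation":[0,0,-7.1],"jaw":40}]'

```text
time_s: 28.22
tcp_pos: [0.4407, -0.2511, 0.1531]
ee_rot: [2.957, 1.06, 0.003]
contact_force: [0.1, -0.7, -0.4]
finger_gap: 0.724
finger_force: 66.2
```

Emit:
send_rows --steps '[{"travel":[0,0,0],"rotation":[0,0,-7.1],"jaw":40},{"travel":[0,0,0],"rotation":[0,0,-7.1],"jaw":40},{"travel":[0,0,0],"rotation":[0,0,-7.1],"jaw":40},{"travel":[0,0,0],"rotation":[0,0,-7.1],"jaw":40},{"travel":[0,0,0],"rotation":[0,0,-7.1],"jaw":40}]'

```text
time_s: 28.63
tcp_pos: [0.4407, -0.2511, 0.153]
ee_rot: [2.492, 1.911, 0.003]
contact_force: [1.1, 0.1, -0.7]
finger_gap: 0.724
finger_force: 66.2
```

Emit:
send_rows --steps '[{"travel":[0,0,0],"rotation":[0,0,-7.1],"jaw":40},{"travel":[0,0,0],"rotation":[0,0,-7.1],"jaw":40},{"travel":[0,0,0],"rotation":[0,0,-1.4],"jaw":40},{"travel":[0,0,0],"rotation":[0,0,0],"jaw":40}]'

```text
time_s: 28.97
tcp_pos: [0.4408, -0.2511, 0.153]
ee_rot: [2.218, 2.223, 0.002]
contact_force: [-0.5, 0.2, -1.5]
finger_gap: 0.725
finger_force: 66.2
```

```bash
python3 go.py 497.5 165.8 140 0.2; python3 - <<'E'
from h import *
f=lambda x,y:(330+x/5,250+y/5)
print((onz("scene",[f(228,270),f(400,478),f(315,215),f(500,388)],.079)*1000).round(1))
E
```

```text
t 28.97 tcp [ 440.8 -251.1  153. ] yaw 0.11 tilt 0.11 gap 0.725 F [-0.5  0.2 -1.5] 66.21448159217834
turn z -0.09 then travel [416.7, 58.2, 13.0]
residual tilt rotvec deg [ 0.11 -0.01 -0.09]
[[515.  106.8  79. ]
 [519.8 230.4  79. ]
 [460.7 107.2  79. ]
 [452.2 224.   79. ]]
```

Emit:
send_rows --steps '[{"travel":[32.1,4.5,0],"rotation":[0,0,0],"jaw":40},{"travel":[32.1,4.5,0],"rotation":[0,0,0],"jaw":40},{"travel":[32.1,4.5,0],"rotation":[0,0,0],"jaw":40},{"travel":[32.1,4.5,0],"rotation":[0,0,0],"jaw":40},{"travel":[32.1,4.5,0],"rotation":[0,0,0],"jaw":40}]'

```text
time_s: 29.38
tcp_pos: [0.4626, -0.0891, 0.1531]
ee_rot: [2.222, 2.219, 0.002]
contact_force: [1.6, 0.2, -0.5]
finger_gap: 0.723
finger_force: 66.2
```

Emit:
send_rows --steps '[{"travel":[32.1,4.5,0],"rotation":[0,0,0],"jaw":40},{"travel":[32.1,4.5,0],"rotation":[0,0,0],"jaw":40},{"travel":[32.1,4.5,0],"rotation":[0,0,0],"jaw":40},{"travel":[32.1,4.5,0],"rotation":[0,0,0],"jaw":40},{"travel":[32.1,4.5,0],"rotation":[0,0,0],"jaw":40}]'

```text
time_s: 29.8
tcp_pos: [0.4846, 0.0716, 0.1532]
ee_rot: [2.221, 2.22, 0.003]
contact_force: [1.0, 0.0, -1.2]
finger_gap: 0.73
finger_force: 66.2
```

Emit:
send_rows --steps '[{"travel":[32.1,4.5,0],"rotation":[0,0,0],"jaw":40},{"travel":[32.1,4.5,0],"rotation":[0,0,0],"jaw":40},{"travel":[32.1,4.5,30],"rotation":[0,0,0],"jaw":40},{"travel":[0,0,20],"rotation":[0,0,0],"jaw":40},{"travel":[0,0,0],"rotation":[0,0,0],"jaw":40}]'

```text
time_s: 30.22
tcp_pos: [0.496, 0.1657, 0.1018]
ee_rot: [-2.217, -2.223, 0.004]
contact_force: [-1.3, -0.8, -2.1]
finger_gap: 0.721
finger_force: 66.2
```

Emit:
send_rows --steps '[{"travel":[0,0,0],"rotation":[0,0,0],"jaw":40}]'

```text
time_s: 30.3
tcp_pos: [0.4971, 0.1645, 0.1044]
ee_rot: [-2.219, -2.223, 0.001]
contact_force: [0.2, -0.0, -0.6]
finger_gap: 0.723
finger_force: 66.2
```

```bash
python3 go.py 497.5 166.2 79 0.2
```

```text
t 30.3 tcp [497.1 164.5 104.4] yaw 0.1 tilt 0.03 gap 0.723 F [ 0.2 -0.  -0.6] 66.17076873779297
turn z -0.1 then travel [1.7, 0.4, 25.4]
residual tilt rotvec deg [-0.02  0.02 -0.1 ]
```

Emit:
send_rows --steps '[{"travel":[1.5,0.4,6],"rotation":[0,0,0],"jaw":40},{"travel":[0,0,4],"rotation":[0,0,0],"jaw":40},{"travel":[0,0,4],"rotation":[0,0,0],"jaw":40},{"travel":[0,0,3],"rotation":[0,0,0],"jaw":40},{"travel":[0,0,0],"rotation":[0,0,0],"jaw":40}]'

```text
time_s: 30.72
tcp_pos: [0.498, 0.1656, 0.0875]
ee_rot: [2.218, 2.224, 0.002]
contact_force: [-0.4, 0.1, -1.2]
finger_gap: 0.724
finger_force: 66.2
```

Emit:
send_rows --steps '[{"travel":[0,0,4],"rotation":[0,0,0],"jaw":40},{"travel":[0,0,2],"rotation":[0,0,0],"jaw":40},{"travel":[0,0,0],"rotation":[0,0,0],"jaw":40}]'

```text
time_s: 30.97
tcp_pos: [0.498, 0.166, 0.0814]
ee_rot: [2.217, 2.225, 0.002]
contact_force: [1.0, 0.5, -0.5]
finger_gap: 0.721
finger_force: 66.2
```

Emit:
send_rows --steps '[{"travel":[0,0,1],"rotation":[0,0,0],"jaw":40},{"travel":[0,0,1],"rotation":[0,0,0],"jaw":40},{"travel":[0,0,0],"rotation":[0,0,0],"jaw":40}]'

```text
time_s: 31.22
tcp_pos: [0.4981, 0.1661, 0.0797]
ee_rot: [2.217, 2.225, 0.002]
contact_force: [-0.5, 0.1, -1.6]
finger_gap: 0.725
finger_force: 66.2
```

Emit:
send_rows --steps '[{"travel":[0,0,0.7],"rotation":[0,0,0],"jaw":40},{"travel":[0,0,0],"rotation":[0,0,0],"jaw":40}]'

```text
time_s: 31.38
tcp_pos: [0.4982, 0.1661, 0.0791]
ee_rot: [2.216, 2.225, 0.002]
contact_force: [-0.7, -0.0, -0.9]
finger_gap: 0.722
finger_force: 66.2
```

Emit:
send_rows --steps '[{"travel":[0,0,0.8],"rotation":[0,0,0],"jaw":40},{"travel":[0,0,0],"rotation":[0,0,0],"jaw":40},{"travel":[0,0,0],"rotation":[0,0,0],"jaw":40}]'

```text
time_s: 31.63
tcp_pos: [0.4982, 0.1661, 0.079]
ee_rot: [2.216, 2.225, 0.003]
contact_force: [-1.7, -0.5, 9.0]
finger_gap: 0.722
finger_force: 67.3
```

Emit:
send_rows --steps '[{"travel":[0,0,-0.4],"rotation":[0,0,0],"jaw":100},{"travel":[0,0,0],"rotation":[0,0,0],"jaw":100},{"travel":[0,0,0],"rotation":[0,0,0],"jaw":100},{"travel":[0,0,0],"rotation":[0,0,0],"jaw":100},{"travel":[0,0,-20],"rotation":[0,0,0],"jaw":100}]'

```text
time_s: 32.05
tcp_pos: [0.4968, 0.1657, 0.0963]
ee_rot: [-2.216, -2.224, 0.004]
contact_force: [0.6, 0.2, -0.4]
finger_gap: 1.0
finger_force: 0.0
```

Emit:
send_rows --steps '[{"travel":[0,0,-40],"rotation":[0,0,0],"jaw":100},{"travel":[0,0,-40],"rotation":[0,0,0],"jaw":100},{"travel":[0,0,0],"rotation":[0,0,7.1],"jaw":100},{"travel":[0,0,0],"rotation":[0,0,7.1],"jaw":100},{"travel":[0,0,0],"rotation":[0,0,7.1],"jaw":100}]'

```text
time_s: 32.47
tcp_pos: [0.498, 0.1661, 0.1794]
ee_rot: [2.595, 1.769, 0.005]
contact_force: [0.3, -0.5, 0.0]
finger_gap: 1.001
finger_force: 0.0
```

Emit:
send_rows --steps '[{"travel":[0,0,0],"rotation":[0,0,7.1],"jaw":100},{"travel":[0,0,0],"rotation":[0,0,7.1],"jaw":100},{"travel":[0,0,0],"rotation":[0,0,7.1],"jaw":100},{"travel":[0,0,0],"rotation":[0,0,7.1],"jaw":100},{"travel":[0,0,0],"rotation":[0,0,7.1],"jaw":100}]'

```text
time_s: 32.88
tcp_pos: [0.4979, 0.166, 0.1786]
ee_rot: [3.011, 0.894, 0.002]
contact_force: [-0.5, 0.5, 0.2]
finger_gap: 0.996
finger_force: 0.0
```

Emit:
send_rows --steps '[{"travel":[0,0,0],"rotation":[0,0,7.1],"jaw":100},{"travel":[0,0,0],"rotation":[0,0,7.1],"jaw":100},{"travel":[0,0,0],"rotation":[0,0,7.1],"jaw":100},{"travel":[0,0,0],"rotation":[0,0,7.1],"jaw":100},{"travel":[0,0,0],"rotation":[0,0,2],"jaw":100}]'

```text
time_s: 33.3
tcp_pos: [0.4979, 0.166, 0.1785]
ee_rot: [-3.141, -0.071, -0.002]
contact_force: [-0.5, -0.5, -0.9]
finger_gap: 0.999
finger_force: 0.0
```

Emit:
send_rows --steps '[{"travel":[4.7,32.8,0],"rotation":[0,0,0],"jaw":100},{"travel":[4.7,32.8,0],"rotation":[0,0,0],"jaw":100},{"travel":[4.7,32.8,0],"rotation":[0,0,0],"jaw":100},{"travel":[4.7,32.8,0],"rotation":[0,0,0],"jaw":100},{"travel":[4.7,32.8,0],"rotation":[0,0,0],"jaw":100}]'

```text
time_s: 33.72
tcp_pos: [0.53, 0.002, 0.1786]
ee_rot: [-3.14, -0.083, -0.003]
contact_force: [0.5, 1.0, 0.0]
finger_gap: 0.997
finger_force: 0.0
```

Emit:
send_rows --steps '[{"travel":[4.7,32.8,0],"rotation":[0,0,0],"jaw":100},{"travel":[4.7,32.8,0],"rotation":[0,0,0],"jaw":100},{"travel":[4.7,32.8,0],"rotation":[0,0,0],"jaw":100},{"travel":[4.7,32.8,0],"rotation":[0,0,0],"jaw":100},{"travel":[0,0,0],"rotation":[0,0,0],"jaw":100}]'

```text
time_s: 34.13
tcp_pos: [0.5566, -0.1313, 0.1785]
ee_rot: [3.14, 0.077, 0.004]
contact_force: [-0.0, 0.6, 0.6]
finger_gap: 0.996
finger_force: 0.0
```

```bash
python3 go.py 607 -386 120 -87;python3 find.py; python3 - <<'E'
from h import *
s=grab("scene");crop(s,330,250,140,120,5,"i_s.png")
E
```

```text
t 34.13 tcp [ 556.6 -131.3  178.5] yaw -87.19 tilt 0.17 gap 0.996 F [-0.   0.6  0.6] 0.0
turn z -0.19 then travel [37.0, 257.0, 58.5]
residual tilt rotvec deg [ 0.06 -0.15 -0.19]
top
[377. 180.] [ 647.  -365.9  221.    98.7   40.2]
caul [382. 252.] [ 420.4 -382.8  110.8   81.8   -3.7]
scene
[241. 209.] [ 607.6 -385.   124.6   67.7    2.6]
```

View pics/i_s.png

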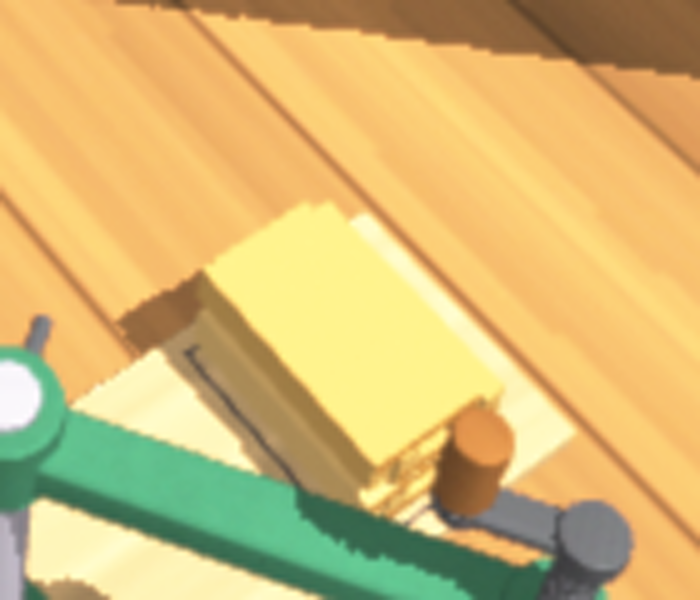

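Four staves are stacked neatly. On to the last up stave.

Emit:
send_rows --steps '[{"travel":[4.6,32.1,0],"rotation":[0,0,0],"jaw":100},{"travel":[4.6,32.1,0],"rotation":[0,0,0],"jaw":100},{"travel":[4.6,32.1,0],"rotation":[0,0,0],"jaw":100},{"travel":[4.6,32.1,0],"rotation":[0,0,0],"jaw":100},{"travel":[4.6,32.1,0],"rotation":[0,0,0],"jaw":100}]'

```text
time_s: 34.7
tcp_pos: [0.5874, -0.2855, 0.1789]
ee_rot: [-3.14, -0.085, -0.003]
contact_force: [-0.0, 0.1, 0.3]
finger_gap: 1.0
finger_force: 0.0
```

Emit:
send_rows --steps '[{"travel":[4.6,32.1,0],"rotation":[0,0,0],"jaw":100},{"travel":[4.6,32.1,20],"rotation":[0,0,0],"jaw":100},{"travel":[4.7,32.2,38],"rotation":[0,0,0],"jaw":100},{"travel":[0,0,0],"rotation":[0,0,0],"jaw":100},{"travel":[0,0,0],"rotation":[0,0,0],"jaw":100}]'

```text
time_s: 35.12
tcp_pos: [0.6045, -0.375, 0.1246]
ee_rot: [-3.138, -0.082, 0.002]
contact_force: [0.7, 0.6, 1.2]
finger_gap: 0.999
finger_force: 0.0
```

```bash
python3 go.py 607 -386 3 -87;python3 find.py
```

```text
t 35.12 tcp [ 604.5 -375.   124.6] yaw -87.01 tilt 0.19 gap 0.999 F [0.7 0.6 1.2] 0.0
turn z -0.01 then travel [1.9, 11.1, 121.6]
residual tilt rotvec deg [-0.17  0.08 -0.01]
top
caul [383. 251.] [ 421.7 -384.9  107.6   73.8   -0. ]
scene
[240. 214.] [ 615.5 -376.8  108.    79.7    2.6]
[330. 190.] [ 356.7 -317.4  236.6   81.3  -70.8]
caul [296. 190.] [ 4.276e+02 -3.761e+02  1.141e+02  7.960e+01 -4.000e-01]
```

Emit:
send_rows --steps '[{"travel":[1.9,11.1,20],"rotation":[0,0,0],"jaw":100},{"travel":[0,0,35],"rotation":[0,0,0],"jaw":100},{"travel":[0,0,35],"rotation":[0,0,0],"jaw":100},{"travel":[0,0,0],"rotation":[0,0,0],"jaw":100}]'

```text
time_s: 35.55
tcp_pos: [0.606, -0.3837, 0.0326]
ee_rot: [-3.136, -0.085, 0.006]
contact_force: [0.4, 0.3, -1.1]
finger_gap: 1.002
finger_force: 0.0
```

```bash
python3 go.py 607 -386 3 -87
```

```text
t 35.55 tcp [ 606.  -383.7   32.6] yaw -86.91 tilt 0.35 gap 1.002 F [ 0.4  0.3 -1.1] 0.0
turn z 0.09 then travel [0.8, 2.4, 29.6]
residual tilt rotvec deg [-0.28  0.21  0.1 ]
```

Emit:
send_rows --steps '[{"travel":[0.8,1.4,15],"rotation":[-0.2,0.2,0],"jaw":100},{"travel":[0,0,14.6],"rotation":[0,0,0],"jaw":100},{"travel":[0,0,0],"rotation":[0,0,0],"jaw":40},{"travel":[0,0,0],"rotation":[0,0,0],"jaw":40},{"travel":[0,0,0],"rotation":[0,0,0],"jaw":40}]'

```text
time_s: 35.97
tcp_pos: [0.6094, -0.3882, 0.0096]
ee_rot: [3.136, 0.083, 0.011]
contact_force: [-0.0, -0.8, -0.4]
finger_gap: 0.73
finger_force: 66.8
```

Emit:
send_rows --steps '[{"travel":[0,0,0],"rotation":[0,0,0],"jaw":40},{"travel":[0,0,0],"rotation":[0,0,0],"jaw":40},{"travel":[0,0,0],"rotation":[0,0,0],"jaw":40}]'

```text
time_s: 36.22
tcp_pos: [0.6092, -0.3883, 0.0092]
ee_rot: [3.136, 0.082, 0.011]
contact_force: [0.1, 1.4, 6.6]
finger_gap: 0.733
finger_force: 67.7
```

Emit:
send_rows --steps '[{"travel":[0,0,-20],"rotation":[0,0,0],"jaw":40},{"travel":[0,0,-40],"rotation":[0,0,0],"jaw":40},{"travel":[0,0,-40],"rotation":[0,0,0],"jaw":40},{"travel":[0,0,-40],"rotation":[0,0,0],"jaw":40},{"travel":[0,0,-20],"rotation":[0,0,0],"jaw":40}]'

```text
time_s: 36.63
tcp_pos: [0.6087, -0.3883, 0.1735]
ee_rot: [3.133, 0.082, 0.016]
contact_force: [0.3, -0.4, -0.5]
finger_gap: 0.725
finger_force: 66.9
```

Emit:
send_rows --steps '[{"travel":[0,0,0],"rotation":[0,0,-7.1],"jaw":40},{"travel":[0,0,0],"rotation":[0,0,-7.1],"jaw":40},{"travel":[0,0,0],"rotation":[0,0,-7.1],"jaw":40},{"travel":[0,0,0],"rotation":[0,0,-7.1],"jaw":40},{"travel":[0,0,0],"rotation":[0,0,-7.1],"jaw":40}]'

```text
time_s: 37.05
tcp_pos: [0.6076, -0.3876, 0.168]
ee_rot: [2.958, 1.043, 0.007]
contact_force: [0.2, 0.3, -1.7]
finger_gap: 0.732
finger_force: 66.8
```

Emit:
send_rows --steps '[{"travel":[0,0,0],"rotation":[0,0,-7.1],"jaw":40},{"travel":[0,0,0],"rotation":[0,0,-7.1],"jaw":40},{"travel":[0,0,0],"rotation":[0,0,-7.1],"jaw":40},{"travel":[0,0,0],"rotation":[0,0,-7.1],"jaw":40},{"travel":[0,0,0],"rotation":[0,0,-7.1],"jaw":40}]'

```text
time_s: 37.47
tcp_pos: [0.6076, -0.3876, 0.1679]
ee_rot: [2.498, 1.895, 0.004]
contact_force: [0.3, 0.5, -0.5]
finger_gap: 0.732
finger_force: 66.8
```

Emit:
send_rows --steps '[{"travel":[0,0,0],"rotation":[0,0,-7.1],"jaw":40},{"travel":[0,0,0],"rotation":[0,0,-7.1],"jaw":40},{"travel":[0,0,0],"rotation":[0,0,-2],"jaw":40},{"travel":[0,0,0],"rotation":[0,0,0],"jaw":40}]'

```text
time_s: 37.8
tcp_pos: [0.6077, -0.3876, 0.1679]
ee_rot: [2.211, 2.223, 0.003]
contact_force: [-0.3, 0.5, -1.3]
finger_gap: 0.729
finger_force: 66.8
```

```bash
python3 go.py 481.5 165.5 140 0.2
```

```text
t 37.8 tcp [ 607.7 -387.6  167.9] yaw 0.3 tilt 0.37 gap 0.729 F [-0.3  0.5 -1.3] 66.83670401573181
turn z 0.1 then travel [553.6, -124.2, 27.9]
residual tilt rotvec deg [0.32 0.19 0.1 ]
```

Emit:
send_rows --steps '[{"travel":[32.7,-7.3,0],"rotation":[0.2,0,0],"jaw":40},{"travel":[32.7,-7.3,0],"rotation":[0,0,0],"jaw":40},{"travel":[32.7,-7.3,0],"rotation":[0,0,0],"jaw":40},{"travel":[32.7,-7.3,0],"rotation":[0,0,0],"jaw":40},{"travel":[32.7,-7.3,0],"rotation":[0,0,0],"jaw":40}]'

```text
time_s: 38.22
tcp_pos: [0.57, -0.2229, 0.1672]
ee_rot: [2.217, 2.22, -0.001]
contact_force: [0.8, -0.3, -0.1]
finger_gap: 0.728
finger_force: 66.9
```

Emit:
send_rows --steps '[{"travel":[32.7,-7.3,0],"rotation":[0,0,0],"jaw":40},{"travel":[32.7,-7.3,0],"rotation":[0,0,0],"jaw":40},{"travel":[32.7,-7.3,0],"rotation":[0,0,0],"jaw":40},{"travel":[32.7,-7.3,0],"rotation":[0,0,0],"jaw":40},{"travel":[32.7,-7.3,0],"rotation":[0,0,0],"jaw":40}]'

```text
time_s: 38.63
tcp_pos: [0.533, -0.0595, 0.1668]
ee_rot: [2.217, 2.22, -0.001]
contact_force: [0.6, 0.1, -0.5]
finger_gap: 0.729
finger_force: 66.9
```

Emit:
send_rows --steps '[{"travel":[32.7,-7.3,0],"rotation":[0,0,0],"jaw":40},{"travel":[32.7,-7.3,0],"rotation":[0,0,0],"jaw":40},{"travel":[32.7,-7.3,0],"rotation":[0,0,0],"jaw":40},{"travel":[32.7,-7.3,0],"rotation":[0,0,0],"jaw":40},{"travel":[32.7,-7.3,0],"rotation":[0,0,0],"jaw":40}]'

```text
time_s: 39.05
tcp_pos: [0.4959, 0.1039, 0.1662]
ee_rot: [2.217, 2.22, -0.0]
contact_force: [0.4, -0.8, -0.9]
finger_gap: 0.728
finger_force: 66.9
```

Emit:
send_rows --steps '[{"travel":[32.7,-7.3,0],"rotation":[0,0,0],"jaw":40},{"travel":[32.7,-7.3,0],"rotation":[0,0,0],"jaw":40},{"travel":[0,0,40],"rotation":[0,0,0],"jaw":40},{"travel":[0,0,0],"rotation":[0,0,0],"jaw":40},{"travel":[0,0,0],"rotation":[0,0,0],"jaw":40}]'

```text
time_s: 39.47
tcp_pos: [0.4809, 0.1675, 0.125]
ee_rot: [2.217, 2.224, -0.006]
contact_force: [-0.6, 0.1, -0.6]
finger_gap: 0.728
finger_force: 67.1
```

```bash
python3 go.py 481.5 167.2 100.2 0.2
```

```text
t 39.47 tcp [480.9 167.5 125. ] yaw 0.18 tilt 0.24 gap 0.728 F [-0.6  0.1 -0.6] 67.08698630332947
turn z -0.02 then travel [-0.3, 0.6, 24.8]
residual tilt rotvec deg [-0.08  0.23 -0.02]
```

Emit:
send_rows --steps '[{"travel":[-0.3,0.6,10],"rotation":[0,0.2,0],"jaw":40},{"travel":[0,0,9],"rotation":[0,0,0],"jaw":40},{"travel":[0,0,3],"rotation":[0,0,0],"jaw":40},{"travel":[0,0,0],"rotation":[0,0,0],"jaw":40},{"travel":[0,0,0],"rotation":[0,0,0],"jaw":40}]'

```text
time_s: 39.88
tcp_pos: [0.4826, 0.1669, 0.1037]
ee_rot: [2.218, 2.224, 0.003]
contact_force: [0.9, -0.3, -1.4]
finger_gap: 0.73
finger_force: 67.2
```

Emit:
send_rows --steps '[{"travel":[0,0,1.5],"rotation":[0,0,0],"jaw":40},{"travel":[0,0,0],"rotation":[0,0,0],"jaw":40},{"travel":[0,0,0],"rotation":[0,0,0],"jaw":40}]'

```text
time_s: 40.13
tcp_pos: [0.4824, 0.1673, 0.1022]
ee_rot: [2.217, 2.224, 0.003]
contact_force: [-0.0, -0.6, -1.5]
finger_gap: 0.729
finger_force: 67.2
```

Emit:
send_rows --steps '[{"travel":[0,0,0.8],"rotation":[0,0,0],"jaw":40},{"travel":[0,0,0],"rotation":[0,0,0],"jaw":40},{"travel":[0,0,0],"rotation":[0,0,0],"jaw":40}]'

```text
time_s: 40.38
tcp_pos: [0.4824, 0.1674, 0.1012]
ee_rot: [2.217, 2.225, 0.003]
contact_force: [-0.7, -0.1, -1.1]
finger_gap: 0.73
finger_force: 67.2
```

Emit:
send_rows --steps '[{"travel":[0,0,0.8],"rotation":[0,0,0],"jaw":40},{"travel":[0,0,0],"rotation":[0,0,0],"jaw":40},{"travel":[0,0,0],"rotation":[0,0,0],"jaw":40}]'

```text
time_s: 40.63
tcp_pos: [0.4824, 0.1674, 0.1004]
ee_rot: [2.217, 2.225, 0.003]
contact_force: [-0.3, 0.1, -0.1]
finger_gap: 0.73
finger_force: 67.2
```

Emit:
send_rows --steps '[{"travel":[0,0,0.9],"rotation":[0,0,0],"jaw":40},{"travel":[0,0,0],"rotation":[0,0,0],"jaw":40},{"travel":[0,0,0],"rotation":[0,0,0],"jaw":40}]'

```text
time_s: 40.88
tcp_pos: [0.4825, 0.1673, 0.1001]
ee_rot: [2.216, 2.224, 0.003]
contact_force: [-2.4, -0.8, 7.9]
finger_gap: 0.726
finger_force: 68.1
```

Emit:
send_rows --steps '[{"travel":[0,0,-0.3],"rotation":[0,0,0],"jaw":100},{"travel":[0,0,0],"rotation":[0,0,0],"jaw":100},{"travel":[0,0,0],"rotation":[0,0,0],"jaw":100},{"travel":[0,0,0],"rotation":[0,0,0],"jaw":100},{"travel":[0,0,-20],"rotation":[0,0,0],"jaw":100}]'

```text
time_s: 41.3
tcp_pos: [0.4811, 0.167, 0.1175]
ee_rot: [-2.216, -2.224, 0.004]
contact_force: [-0.1, 0.2, -0.2]
finger_gap: 1.002
finger_force: 0.0
```

Emit:
send_rows --steps '[{"travel":[0,0,-40],"rotation":[0,0,0],"jaw":100},{"travel":[0,0,-40],"rotation":[0,0,0],"jaw":100},{"travel":[0,0,0],"rotation":[0,0,7.1],"jaw":100},{"travel":[0,0,0],"rotation":[0,0,7.1],"jaw":100},{"travel":[0,0,0],"rotation":[0,0,7.1],"jaw":100}]'

```text
time_s: 41.72
tcp_pos: [0.4823, 0.1673, 0.2005]
ee_rot: [2.595, 1.769, 0.005]
contact_force: [0.1, 0.2, -0.5]
finger_gap: 1.001
finger_force: 0.0
```

Emit:
send_rows --steps '[{"travel":[0,0,0],"rotation":[0,0,7.1],"jaw":100},{"travel":[0,0,0],"rotation":[0,0,7.1],"jaw":100},{"travel":[0,0,0],"rotation":[0,0,7.1],"jaw":100},{"travel":[0,0,0],"rotation":[0,0,7.1],"jaw":100},{"travel":[0,0,0],"rotation":[0,0,7.1],"jaw":100}]'

```text
time_s: 42.13
tcp_pos: [0.4821, 0.1673, 0.1997]
ee_rot: [3.012, 0.894, 0.003]
contact_force: [0.0, -0.0, 0.1]
finger_gap: 0.999
finger_force: 0.0
```

Emit:
send_rows --steps '[{"travel":[0,0,0],"rotation":[0,0,7.1],"jaw":100},{"travel":[0,0,0],"rotation":[0,0,7.1],"jaw":100},{"travel":[0,0,0],"rotation":[0,0,7.1],"jaw":100},{"travel":[0,0,0],"rotation":[0,0,7.1],"jaw":100},{"travel":[0,0,0],"rotation":[0,0,5],"jaw":100}]'

```text
time_s: 42.55
tcp_pos: [0.4822, 0.1673, 0.1997]
ee_rot: [-3.141, 0.01, -0.003]
contact_force: [0.4, 0.3, 0.1]
finger_gap: 0.997
finger_force: 0.0
```

Emit:
send_rows --steps '[{"travel":[-3.6,32.3,0],"rotation":[0,0,0],"jaw":100},{"travel":[-3.6,32.3,0],"rotation":[0,0,0],"jaw":100},{"travel":[-3.6,32.3,0],"rotation":[0,0,0],"jaw":100},{"travel":[-3.6,32.3,0],"rotation":[0,0,0],"jaw":100},{"travel":[-3.6,32.3,0],"rotation":[0,0,0],"jaw":100}]'

```text
time_s: 42.97
tcp_pos: [0.4638, 0.0045, 0.1997]
ee_rot: [-3.141, -0.001, -0.003]
contact_force: [0.6, 0.7, 0.7]
finger_gap: 0.999
finger_force: 0.0
```

Emit:
send_rows --steps '[{"travel":[-3.6,32.3,0],"rotation":[0,0,0],"jaw":100},{"travel":[-3.6,32.3,0],"rotation":[0,0,0],"jaw":100},{"travel":[-3.6,32.3,0],"rotation":[0,0,0],"jaw":100},{"travel":[-3.6,32.3,0],"rotation":[0,0,0],"jaw":100},{"travel":[0,0,0],"rotation":[0,0,0],"jaw":100}]'

```text
time_s: 43.38
tcp_pos: [0.4496, -0.1276, 0.1996]
ee_rot: [3.141, -0.005, 0.004]
contact_force: [0.1, 0.6, 0.6]
finger_gap: 1.0
finger_force: 0.0
```

```bash
python3 go.py 421.5 -382.5 100 -90;python3 find.py j
```

```text
t 43.38 tcp [ 449.6 -127.6  199.6] yaw -90.19 tilt 0.14 gap 1.0 F [0.1 0.6 0.6] 0.0
turn z -0.19 then travel [-28.1, 254.9, 99.6]
residual tilt rotvec deg [ 0.03 -0.14 -0.19]
top
caul [382. 251.] [ 420.7 -380.3  114.    70.4   -0.5]
scene
caul [296. 191.] [ 4.265e+02 -3.749e+02  1.170e+02  7.850e+01 -4.000e-01]
```

View pics/j_s.png

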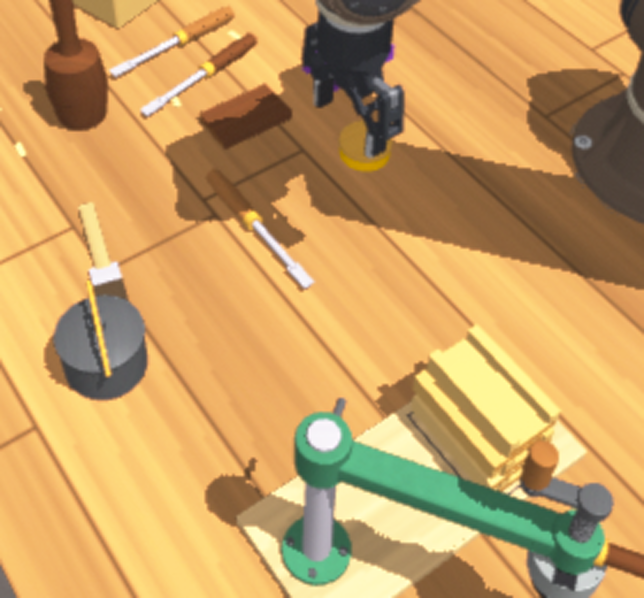

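```bash
python3 - <<'E'
from h import *
f=lambda x,y:(190+x/2.3,140+y/2.3)
print((onz("scene",[f(201,119),f(267,87),f(291,109),f(226,141)],.016)*1000).round(1))
E
```

```text
[[ 480.2 -401.9   16. ]
 [ 370.4 -404.2   16. ]
 [ 367.7 -348.9   16. ]
 [ 474.4 -347.6   16. ]]
```

Emit:
send_rows --steps '[{"travel":[-3.5,31.9,0],"rotation":[0,0,0],"jaw":100},{"travel":[-3.5,31.9,0],"rotation":[0,0,0],"jaw":100},{"travel":[-3.5,31.9,0],"rotation":[0,0,0],"jaw":100},{"travel":[-3.5,31.9,10],"rotation":[0,0,0],"jaw":100},{"travel":[-3.5,31.9,20],"rotation":[0,0,0],"jaw":100}]'

```text
time_s: 43.9
tcp_pos: [0.4334, -0.2837, 0.1709]
ee_rot: [3.14, 0.003, 0.008]
contact_force: [0.4, 0.2, 0.0]
finger_gap: 1.0
finger_force: 0.0
```

Emit:
send_rows --steps '[{"travel":[-3.5,31.9,30],"rotation":[0,0,0],"jaw":100},{"travel":[-3.5,31.9,40],"rotation":[0,0,0],"jaw":100},{"travel":[-3.5,31.9,30],"rotation":[0,0,0],"jaw":100},{"travel":[0,0,0],"rotation":[0,0,0],"jaw":100},{"travel":[0,0,0],"rotation":[0,0,0],"jaw":100}]'

```text
time_s: 44.32
tcp_pos: [0.4229, -0.3687, 0.0782]
ee_rot: [-3.138, 0.001, 0.001]
contact_force: [0.5, -0.0, -0.2]
finger_gap: 1.001
finger_force: 0.0
```

```bash
python3 go.py 421.5 -382.5 30 -90;python3 find.py
```

```text
t 44.32 tcp [ 422.9 -368.7   78.2] yaw -90.03 tilt 0.19 gap 1.001 F [ 0.5 -0.  -0.2] 0.0
turn z -0.03 then travel [-1.4, 13.8, 48.2]
residual tilt rotvec deg [-0.18  0.03 -0.03]
top
scene
caul [297. 190.] [ 426.2 -376.9  116.1   82.3    0.9]
```

Emit:
send_rows --steps '[{"travel":[-1.4,13.8,0],"rotation":[-0.1,0,0],"jaw":100},{"travel":[0,0,28],"rotation":[0,0,0],"jaw":100},{"travel":[0,0,0],"rotation":[0,0,0],"jaw":100},{"travel":[0,0,0],"rotation":[0,0,0],"jaw":100}]'

```text
time_s: 44.75
tcp_pos: [0.4219, -0.3825, 0.0525]
ee_rot: [3.141, 0.002, 0.002]
contact_force: [-0.3, -0.2, 0.4]
finger_gap: 0.997
finger_force: 0.0
```

```bash
python3 go.py 421.5 -382.5 1 -90; python3 - <<'E'
from h import *
s=grab("scene");crop(s,255,150,90,75,8,"k_s.png")
E
```

```text
t 44.75 tcp [ 421.9 -382.5   52.5] yaw -89.94 tilt 0.08 gap 0.997 F [-0.3 -0.2  0.4] 0.0
turn z 0.06 then travel [-0.4, -0.0, 51.5]
residual tilt rotvec deg [ 0.04 -0.08  0.06]
```

View pics/k_s.png

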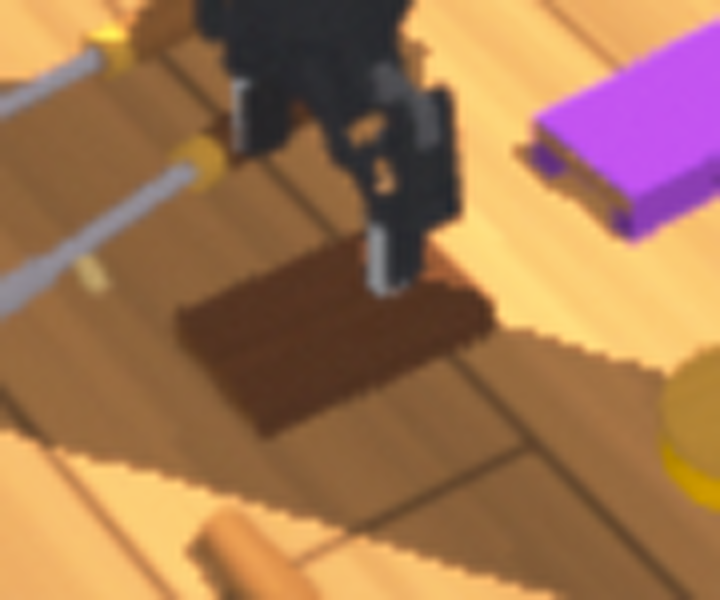

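```bash
python3 - <<'E'
from h import *
f=lambda P:(proj("scene",P)-(255,150))*8
print(f([[.4219,-.3825,.016],[.477,-.4165,.016],[.477,-.3485,.016],[.477,-.3485,0],[.367,-.3485,.016],[.367,-.3485,0]]).round(0))
print((onz("scene",[(255+180/8,150+315/8)],.016)*1000).round(1),(onz("scene",[(255+265/8,150+437/8),(255+495/8,150+328/8)],0)*1000).round(1))
E
```

```text
[[331. 304.]
 [167. 309.]
 [259. 412.]
 [260. 440.]
 [494. 299.]
 [494. 328.]]
[[ 474.4 -410.7   16. ]] [[ 474.6 -349.1    0. ]
 [ 366.7 -348.1    0. ]]
```

Emit:
send_rows --steps '[{"travel":[-1.3,0,30],"rotation":[0,0,0],"jaw":100},{"travel":[0,0,18],"rotation":[0,0,0],"jaw":100},{"travel":[0,0,6],"rotation":[0,0,0],"jaw":100},{"travel":[0,0,0],"rotation":[0,0,0],"jaw":45},{"travel":[0,0,0],"rotation":[0,0,0],"jaw":45}]'

```text
time_s: 45.22
tcp_pos: [0.421, -0.3834, -0.0005]
ee_rot: [3.14, 0.001, 0.004]
contact_force: [-0.2, 0.7, -0.1]
finger_gap: 0.776
finger_force: 66.7
```

Emit:
send_rows --steps '[{"travel":[0,0,0],"rotation":[0,0,0],"jaw":45},{"travel":[0,0,0],"rotation":[0,0,0],"jaw":45},{"travel":[0,0,0],"rotation":[0,0,0],"jaw":45},{"travel":[0,0,0],"rotation":[0,0,0],"jaw":45},{"travel":[0,0,0],"rotation":[0,0,0],"jaw":45}]'

```text
time_s: 45.63
tcp_pos: [0.4211, -0.3837, -0.0005]
ee_rot: [3.139, 0.0, 0.005]
contact_force: [0.4, 1.1, 8.5]
finger_gap: 0.774
finger_force: 67.6
```

Emit:
send_rows --steps '[{"travel":[0,0,-20],"rotation":[0,0,0],"jaw":45},{"travel":[0,0,-40],"rotation":[0,0,0],"jaw":45},{"travel":[0,0,-40],"rotation":[0,0,0],"jaw":45},{"travel":[0,0,-40],"rotation":[0,0,0],"jaw":45},{"travel":[0,0,-40],"rotation":[0,0,0],"jaw":45}]'

```text
time_s: 46.05
tcp_pos: [0.4199, -0.3826, 0.1807]
ee_rot: [3.14, 0.0, 0.004]
contact_force: [0.9, -0.4, -1.7]
finger_gap: 0.777
finger_force: 67.5
```

Emit:
send_rows --steps '[{"travel":[0,0,-20],"rotation":[0,0,-7.1],"jaw":45},{"travel":[0,0,0],"rotation":[0,0,-7.1],"jaw":45},{"travel":[0,0,0],"rotation":[0,0,-7.1],"jaw":45},{"travel":[0,0,0],"rotation":[0,0,-7.1],"jaw":45},{"travel":[0,0,0],"rotation":[0,0,-7.1],"jaw":45}]'

```text
time_s: 46.47
tcp_pos: [0.4201, -0.3828, 0.199]
ee_rot: [2.986, 0.966, 0.003]
contact_force: [-0.2, 1.5, -1.2]
finger_gap: 0.779
finger_force: 67.6
```

Emit:
send_rows --steps '[{"travel":[0,0,0],"rotation":[0,0,-7.1],"jaw":45},{"travel":[0,0,0],"rotation":[0,0,-7.1],"jaw":45},{"travel":[0,0,0],"rotation":[0,0,-7.1],"jaw":45},{"travel":[0,0,0],"rotation":[0,0,-7.1],"jaw":45},{"travel":[0,0,0],"rotation":[0,0,-7.1],"jaw":45}]'

```text
time_s: 46.88
tcp_pos: [0.4201, -0.3828, 0.1987]
ee_rot: [2.55, 1.831, 0.001]
contact_force: [-0.4, -0.6, -0.9]
finger_gap: 0.775
finger_force: 67.6
```

Emit:
send_rows --steps '[{"travel":[0,0,0],"rotation":[0,0,-7.1],"jaw":45},{"travel":[0,0,0],"rotation":[0,0,-7.1],"jaw":45},{"travel":[0,0,0],"rotation":[0,0,-5],"jaw":45},{"travel":[0,0,0],"rotation":[0,0,0],"jaw":45}]'

```text
time_s: 47.22
tcp_pos: [0.4201, -0.3828, 0.1987]
ee_rot: [2.211, 2.228, 0.001]
contact_force: [0.2, 0.1, -0.7]
finger_gap: 0.777
finger_force: 67.6
```

```bash
python3 go.py 489 165.8 180 0.2
```

```text
t 47.22 tcp [ 420.1 -382.8  198.7] yaw 0.44 tilt 0.17 gap 0.777 F [ 0.2  0.1 -0.7] 67.56956934928894
turn z 0.24 then travel [548.4, 70.8, 18.7]
residual tilt rotvec deg [0.13 0.1  0.24]
```

Emit:
send_rows --steps '[{"travel":[32.3,4.1,0],"rotation":[0.1,0.1,0.2],"jaw":45},{"travel":[32.3,4.1,0],"rotation":[0,0,0],"jaw":45},{"travel":[32.3,4.1,0],"rotation":[0,0,0],"jaw":45},{"travel":[32.3,4.1,0],"rotation":[0,0,0],"jaw":45},{"travel":[32.3,4.1,0],"rotation":[0,0,0],"jaw":45}]'

```text
time_s: 47.63
tcp_pos: [0.4404, -0.22, 0.1985]
ee_rot: [2.225, 2.217, 0.001]
contact_force: [0.7, 0.0, -1.1]
finger_gap: 0.774
finger_force: 67.6
```

Emit:
send_rows --steps '[{"travel":[32.3,4.1,0],"rotation":[0,0,0],"jaw":45},{"travel":[32.3,4.1,0],"rotation":[0,0,0],"jaw":45},{"travel":[32.3,4.1,0],"rotation":[0,0,0],"jaw":45},{"travel":[32.3,4.1,0],"rotation":[0,0,0],"jaw":45},{"travel":[32.3,4.1,0],"rotation":[0,0,0],"jaw":45}]'

```text
time_s: 48.05
tcp_pos: [0.4609, -0.0584, 0.1987]
ee_rot: [2.225, 2.217, 0.001]
contact_force: [0.5, -1.2, -0.9]
finger_gap: 0.776
finger_force: 67.6
```

Emit:
send_rows --steps '[{"travel":[32.3,4.1,0],"rotation":[0,0,0],"jaw":45},{"travel":[32.3,4.1,0],"rotation":[0,0,0],"jaw":45},{"travel":[32.3,4.1,0],"rotation":[0,0,0],"jaw":45},{"travel":[32.3,4.1,0],"rotation":[0,0,0],"jaw":45},{"travel":[32.3,4.1,0],"rotation":[0,0,0],"jaw":45}]'

```text
time_s: 48.47
tcp_pos: [0.4814, 0.1033, 0.1988]
ee_rot: [2.225, 2.217, 0.002]
contact_force: [-0.3, -1.1, -0.1]
finger_gap: 0.774
finger_force: 67.6
```

Emit:
send_rows --steps '[{"travel":[32.3,4.1,0],"rotation":[0,0,0],"jaw":45},{"travel":[32.3,4.1,0],"rotation":[0,0,0],"jaw":45},{"travel":[0,0,30],"rotation":[0,0,0],"jaw":45},{"travel":[0,0,30],"rotation":[0,0,0],"jaw":45},{"travel":[0,0,0],"rotation":[0,0,0],"jaw":45}]'

```text
time_s: 48.88
tcp_pos: [0.4875, 0.1664, 0.1346]
ee_rot: [-2.221, -2.217, 0.008]
contact_force: [-1.0, -0.5, -1.3]
finger_gap: 0.775
finger_force: 67.9
```

Emit:
send_rows --steps '[{"travel":[0,0,0],"rotation":[0,0,0],"jaw":45}]'

```text
time_s: 48.97
tcp_pos: [0.4892, 0.1661, 0.1381]
ee_rot: [-2.222, -2.218, 0.003]
contact_force: [0.0, -0.7, 1.0]
finger_gap: 0.773
finger_force: 67.9
```

```bash
python3 go.py 488 166 116.5 0.2
```

```text
t 48.97 tcp [489.2 166.1 138.1] yaw -0.11 tilt 0.13 gap 0.773 F [ 0.  -0.7  1. ] 67.8773581981659
turn z -0.31 then travel [-0.1, -1.2, 21.6]
residual tilt rotvec deg [-0.13  0.01 -0.31]
```

Emit:
send_rows --steps '[{"travel":[0,-1.2,10],"rotation":[-0.1,0,-0.3],"jaw":45},{"travel":[0,0,7],"rotation":[0,0,0],"jaw":45},{"travel":[0,0,2],"rotation":[0,0,0],"jaw":45},{"travel":[0,0,0],"rotation":[0,0,0],"jaw":45},{"travel":[0,0,0],"rotation":[0,0,0],"jaw":45}]'

```text
time_s: 49.38
tcp_pos: [0.4889, 0.1661, 0.12]
ee_rot: [2.215, 2.225, 0.004]
contact_force: [0.1, 0.5, -0.4]
finger_gap: 0.773
finger_force: 68.0
```

Emit:
send_rows --steps '[{"travel":[0,0,1],"rotation":[0,0,0],"jaw":45},{"travel":[0,0,0],"rotation":[0,0,0],"jaw":45},{"travel":[0,0,0],"rotation":[0,0,0],"jaw":45}]'

```text
time_s: 49.63
tcp_pos: [0.4886, 0.1662, 0.1185]
ee_rot: [2.215, 2.226, 0.003]
contact_force: [0.3, -0.7, -1.3]
finger_gap: 0.771
finger_force: 68.0
```

Emit:
send_rows --steps '[{"travel":[0,0,0.8],"rotation":[0,0,0],"jaw":45},{"travel":[0,0,0],"rotation":[0,0,0],"jaw":45},{"travel":[0,0,0],"rotation":[0,0,0],"jaw":45}]'

```text
time_s: 49.88
tcp_pos: [0.4885, 0.1662, 0.1174]
ee_rot: [2.215, 2.227, 0.003]
contact_force: [0.8, -0.2, -1.6]
finger_gap: 0.771
finger_force: 68.0
```

Emit:
send_rows --steps '[{"travel":[0,0,0.6],"rotation":[0,0,0],"jaw":45},{"travel":[0,0,0],"rotation":[0,0,0],"jaw":45},{"travel":[0,0,0],"rotation":[0,0,0],"jaw":45}]'

```text
time_s: 50.13
tcp_pos: [0.4885, 0.1662, 0.1168]
ee_rot: [2.215, 2.227, 0.003]
contact_force: [-0.5, 0.1, -1.2]
finger_gap: 0.773
finger_force: 68.0
```

Emit:
send_rows --steps '[{"travel":[0,0,0.8],"rotation":[0,0,0],"jaw":45},{"travel":[0,0,0],"rotation":[0,0,0],"jaw":45},{"travel":[0,0,0],"rotation":[0,0,0],"jaw":45}]'

```text
time_s: 50.38
tcp_pos: [0.4885, 0.1662, 0.1165]
ee_rot: [2.214, 2.227, 0.003]
contact_force: [-1.7, -0.9, 6.0]
finger_gap: 0.775
finger_force: 68.7
```

Emit:
send_rows --steps '[{"travel":[0,0,-0.3],"rotation":[0,0,0],"jaw":100},{"travel":[0,0,0],"rotation":[0,0,0],"jaw":100},{"travel":[0,0,0],"rotation":[0,0,0],"jaw":100},{"travel":[0,0,0],"rotation":[0,0,0],"jaw":100},{"travel":[0,0,-20],"rotation":[0,0,0],"jaw":100}]'

```text
time_s: 50.8
tcp_pos: [0.4872, 0.1659, 0.134]
ee_rot: [-2.214, -2.226, 0.004]
contact_force: [-1.0, 0.5, -0.1]
finger_gap: 1.0
finger_force: 0.0
```

Emit:
send_rows --steps '[{"travel":[0,0,-40],"rotation":[0,0,0],"jaw":100},{"travel":[0,0,-40],"rotation":[0,0,0],"jaw":100},{"travel":[0,0,-40],"rotation":[0,0,0],"jaw":100},{"travel":[0,0,-14],"rotation":[0,0,0],"jaw":100},{"travel":[0,0,0],"rotation":[0,0,-6.9],"jaw":100}]'

```text
time_s: 51.22
tcp_pos: [0.4893, 0.1664, 0.2744]
ee_rot: [2.076, 2.351, 0.011]
contact_force: [-1.2, 0.2, -0.4]
finger_gap: 1.002
finger_force: 0.0
```

Emit:
send_rows --steps '[{"travel":[0,0,0],"rotation":[0,0,-6.9],"jaw":100},{"travel":[0,0,0],"rotation":[0,0,-6.9],"jaw":100},{"travel":[0,0,0],"rotation":[0,0,-6.9],"jaw":100},{"travel":[0,0,0],"rotation":[0,0,-6.9],"jaw":100},{"travel":[0,0,0],"rotation":[0,0,0],"jaw":100}]'

```text
time_s: 51.63
tcp_pos: [0.4882, 0.1661, 0.2703]
ee_rot: [1.447, 2.787, 0.002]
contact_force: [-0.5, 1.5, -0.2]
finger_gap: 0.999
finger_force: 0.0
```

Emit:
send_rows --steps '[{"travel":[29.5,15.6,0],"rotation":[0,0,0],"jaw":100},{"travel":[29.5,15.6,0],"rotation":[0,0,0],"jaw":100},{"travel":[29.5,15.6,0],"rotation":[0,0,0],"jaw":100},{"travel":[29.5,15.6,0],"rotation":[0,0,0],"jaw":100},{"travel":[29.5,15.6,0],"rotation":[0,0,0],"jaw":100}]'

```text
time_s: 52.05
tcp_pos: [0.4676, 0.3333, 0.2703]
ee_rot: [1.461, 2.779, 0.002]
contact_force: [1.6, -0.8, -0.1]
finger_gap: 0.999
finger_force: 0.0
```

Emit:
send_rows --steps '[{"travel":[29.5,15.6,0],"rotation":[0,0,0],"jaw":100},{"travel":[29.5,15.6,0],"rotation":[0,0,0],"jaw":100},{"travel":[0,0,0],"rotation":[0,0,0],"jaw":100},{"travel":[0,0,0],"rotation":[0,0,0],"jaw":100}]'

```text
time_s: 52.38
tcp_pos: [0.4594, 0.3993, 0.2698]
ee_rot: [1.456, 2.782, 0.001]
contact_force: [0.5, -0.5, 0.8]
finger_gap: 1.001
finger_force: 0.0
```

```bash
python3 go.py 535.7 398.3 240 34.8; python3 - <<'E'
from h import *
s=grab("scene");t=grab("top")
cv2.imwrite("pics/m.png",cv2.resize(np.hstack([cv2.resize(s[220:400,330:530],(540,486)),]),None,fx=1.2,fy=1.2))
cv2.imwrite("pics/mt.png",t)
E
```

```text
t 52.38 tcp [459.4 399.3 269.8] yaw 34.74 tilt 0.08 gap 1.001 F [ 0.5 -0.5  0.8] 0.0
turn z -0.06 then travel [-44.4, 62.1, 29.8]
residual tilt rotvec deg [ 0.06  0.05 -0.06]
```

View pics/m.png

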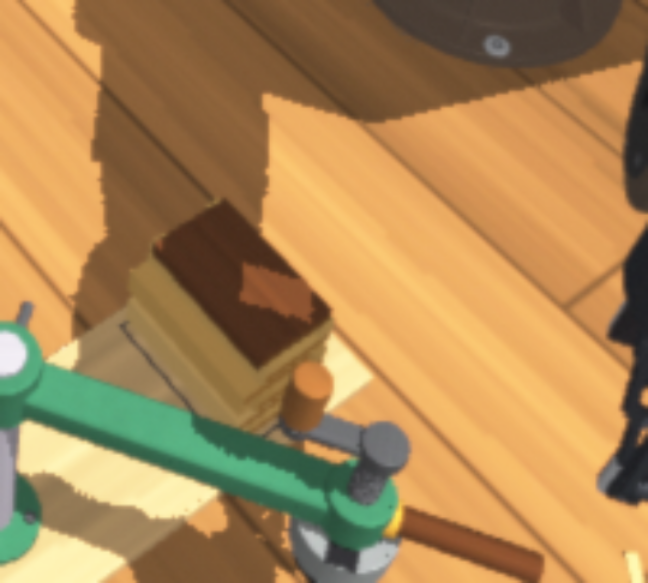

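The caul lies flat and central on the stack, and the handle runs crop px (400,520)–(540,565). I'll check the predicted handle against that; the view budget is now used up, so I rely on numbers from here.

```bash
python3 - <<'E'
from h import *
for a in(.94,.963,.985):
    u=np.array([-np.cos(a),np.sin(a),0]);c=np.array([.6973,.166,.215])
    print(a,((proj("scene",[c+r*u for r in(.231,.275,.283,.319)])-(330,220))*3.24).round(0).tolist())
E
```

```text
0.94 [[394.0, 503.0], [475.0, 529.0], [490.0, 534.0], [558.0, 556.0]]
0.963 [[392.0, 512.0], [473.0, 540.0], [488.0, 545.0], [557.0, 569.0]]
0.985 [[391.0, 520.0], [472.0, 550.0], [487.0, 556.0], [555.0, 581.0]]
```

Emit:
send_rows --steps '[{"travel":[-14.8,20.7,0],"rotation":[0,0,0],"jaw":100},{"travel":[-14.8,20.7,0],"rotation":[0,0,0],"jaw":100},{"travel":[-14.8,20.7,0],"rotation":[0,0,0],"jaw":100},{"travel":[0,0,0],"rotation":[0,0,0],"jaw":100},{"travel":[0,0,0],"rotation":[0,0,0],"jaw":100}]'

```text
time_s: 52.9
tcp_pos: [0.5375, 0.3954, 0.2701]
ee_rot: [1.46, 2.78, 0.001]
contact_force: [0.0, 0.2, -0.6]
finger_gap: 1.004
finger_force: 0.0
```

```bash
python3 go.py 535.7 398.3 198 34.8
```

```text
t 52.9 tcp [537.5 395.4 270.1] yaw 34.58 tilt 0.08 gap 1.004 F [ 0.   0.2 -0.6] 0.0
turn z -0.22 then travel [3.4, 0.2, 72.1]
residual tilt rotvec deg [ 0.06  0.05 -0.22]
```

Emit:
send_rows --steps '[{"travel":[3.4,0,35],"rotation":[0,0,0],"jaw":100},{"travel":[0,0,37],"rotation":[0,0,0],"jaw":100},{"travel":[0,0,0],"rotation":[0,0,0],"jaw":100},{"travel":[0,0,0],"rotation":[0,0,0],"jaw":0},{"travel":[0,0,0],"rotation":[0,0,0],"jaw":0}]'

```text
time_s: 53.32
tcp_pos: [0.5349, 0.4, 0.2007]
ee_rot: [1.455, 2.782, 0.005]
contact_force: [1.0, -0.5, 0.6]
finger_gap: 0.754
finger_force: 0.0
```

Emit:
send_rows --steps '[{"travel":[0,0,0],"rotation":[0,0,0],"jaw":0},{"travel":[0,0,0],"rotation":[0,0,0],"jaw":0},{"travel":[0,0,0],"rotation":[0,0,0],"jaw":0},{"travel":[0,0,0],"rotation":[0,0,0],"jaw":0},{"travel":[0,0,0],"rotation":[0,0,0],"jaw":0}]'

```text
time_s: 53.73
tcp_pos: [0.5352, 0.4003, 0.2002]
ee_rot: [1.454, 2.781, 0.006]
contact_force: [0.3, 0.4, 6.8]
finger_gap: 0.178
finger_force: 58.4
```

Emit:
send_rows --steps '[{"travel":[0,0,0],"rotation":[0,0,0],"jaw":0},{"travel":[0,0,0],"rotation":[0,0,0],"jaw":0},{"travel":[0,0,0],"rotation":[0,0,0],"jaw":0}]'

```text
time_s: 53.98
tcp_pos: [0.5352, 0.4003, 0.2002]
ee_rot: [1.454, 2.781, 0.006]
contact_force: [-0.6, 0.9, 7.7]
finger_gap: 0.177
finger_force: 58.4
```

```bash
python3 go.py 535.7 398.3 198 34.8; python3 - <<'E'
from h import *
p=ctrl.sense()["tcp_pos"];d=p[:2]-[.6973,.166];print("r",np.hypot(*d),"a",np.arctan2(d[1],-d[0]))
E
```

```text
t 53.98 tcp [535.2 400.3 200.2] yaw 34.81 tilt 0.29 gap 0.177 F [-0.6  0.9  7.7] 58.37519109249115
turn z 0.01 then travel [-1.9, -0.7, 2.2]
residual tilt rotvec deg [0.28 0.06 0.01]
r 0.284902260208185 a 0.9653992629482925
```

Emit:
send_rows --steps '[{"travel":[-1.1,-24.8,0],"rotation":[0,0,-5],"jaw":0},{"travel":[-1.1,-24.8,0],"rotation":[0,0,-5],"jaw":0},{"travel":[-1.1,-24.8,0],"rotation":[0,0,-5],"jaw":0}]'

```text
time_s: 54.23
tcp_pos: [0.4804, 0.3502, 0.2002]
ee_rot: [1.07, 2.947, 0.008]
contact_force: [11.5, -3.9, 6.7]
finger_gap: 0.178
finger_force: 61.1
```

```bash
cat > a.py <<'E'
from h import *
s=ctrl.sense();p=s["tcp_pos"];d=p[:2]-[.6973,.166];M=R.from_rotvec(s["ee_rot"]).as_matrix()
print("r",np.hypot(*d)*1000,"a deg",np.degrees(np.arctan2(d[1],-d[0])),"90-yaw",90-np.degrees(np.arctan2(M[1,1],M[0,1])),"z",p[2],s["contact_force"],s["torque"],s["finger_gap"])
E
python3 a.py
```

```text
r 284.53995825282215 a deg 40.3312784563959 90-yaw 39.91957771745504 z 0.20017097455863647 [11.54929179 -3.89000344  6.68875861] [-0.54534876 -1.78252745  0.02583324] 0.17836337371250574
```

Emit:
send_rows --steps '[{"travel":[-1.1,-24.8,0],"rotation":[0,0,-5],"jaw":0},{"travel":[-1.1,-24.8,0],"rotation":[0,0,-5],"jaw":0},{"travel":[-1.1,-24.8,0],"rotation":[0,0,-5],"jaw":0},{"travel":[-1.1,-24.8,0],"rotation":[0,0,-5],"jaw":0}]'

```text
time_s: 54.57
tcp_pos: [0.4311, 0.2644, 0.2001]
ee_rot: [0.542, 3.087, 0.007]
contact_force: [12.9, 0.1, 6.2]
finger_gap: 0.173
finger_force: 61.1
```

Emit:
send_rows --steps '[{"travel":[-1.1,-24.8,0],"rotation":[0,0,-5],"jaw":0},{"travel":[-1.1,-24.8,0],"rotation":[0,0,-5],"jaw":0},{"travel":[-1.1,-24.8,0],"rotation":[0,0,-5],"jaw":0},{"travel":[0,0,0],"rotation":[0,0,0],"jaw":0}]'

```text
time_s: 54.9
tcp_pos: [0.4152, 0.1895, 0.2001]
ee_rot: [0.134, 3.131, 0.002]
contact_force: [3.4, -2.3, 10.5]
finger_gap: 0.172
finger_force: 61.8
```

```bash
python3 a.py
```

```text
r 283.1008940687734 a deg 4.765208485287786 90-yaw 4.893518023306939 z 0.200137836026207 [ 3.37581312 -2.28025364 10.45776669] [-0.33028396 -0.36702227  0.22974452] 0.17248060556764783
```

Remaining ≈4.8°. Small steps up to the stop.

Emit:
send_rows --steps '[{"travel":[-0.3,-14.9,0],"rotation":[0,0,-3],"jaw":0},{"travel":[0,-5,0],"rotation":[0,0,-1],"jaw":0},{"travel":[0,0,0],"rotation":[0,0,0],"jaw":0}]'

```text
time_s: 55.15
tcp_pos: [0.4144, 0.1714, 0.2001]
ee_rot: [0.032, 3.134, 0.002]
contact_force: [2.9, -2.8, 13.8]
finger_gap: 0.177
finger_force: 62.3
```

Emit:
send_rows --steps '[{"travel":[0,-2.5,0],"rotation":[0,0,-0.5],"jaw":0},{"travel":[0,0,0],"rotation":[0,0,0],"jaw":0}]'

```text
time_s: 55.32
tcp_pos: [0.4144, 0.1696, 0.2001]
ee_rot: [0.018, 3.134, 0.003]
contact_force: [4.5, -1.9, 14.3]
finger_gap: 0.173
finger_force: 62.2
```

Emit:
send_rows --steps '[{"travel":[0,-2,0],"rotation":[0,0,-0.4],"jaw":0},{"travel":[0,0,0],"rotation":[0,0,0],"jaw":0}]'

```text
time_s: 55.48
tcp_pos: [0.4143, 0.1679, 0.2001]
ee_rot: [0.008, 3.134, 0.003]
contact_force: [3.9, 0.1, 13.9]
finger_gap: 0.17
finger_force: 62.2
```

```bash
python3 a.py
```

```text
r 282.96450093187957 a deg 0.38281632412467864 90-yaw 0.27661582326597056 z 0.20010107686930323 [ 3.85947725  0.10610934 13.91984515] [ 0.13419805 -0.42476037  0.10402211] 0.17001970723172105
```

Emit:
send_rows --steps '[{"travel":[0,-2,0],"rotation":[0,0,-0.3],"jaw":0},{"travel":[0,0,0],"rotation":[0,0,0],"jaw":0}]'

```text
time_s: 55.65
tcp_pos: [0.4144, 0.1674, 0.2001]
ee_rot: [0.001, 3.133, 0.008]
contact_force: [1.8, 17.8, 11.7]
finger_gap: 0.175
finger_force: 62.1
```

Emit:
send_rows --steps '[{"travel":[0,-1.5,0],"rotation":[0,0,0],"jaw":0},{"travel":[0,0,0],"rotation":[0,0,0],"jaw":0}]'

```text
time_s: 55.82
tcp_pos: [0.4144, 0.1673, 0.2001]
ee_rot: [0.003, 3.133, 0.012]
contact_force: [1.4, 31.1, 9.1]
finger_gap: 0.176
finger_force: 62.2
```

```bash
python3 a.py
```

```text
r 282.9133167664763 a deg 0.25320203703119615 90-yaw 0.09875300891529548 z 0.2001464455843717 [ 1.41946473 31.11862115  9.09050948] [ 5.06792367 -0.13113785  0.13530697] 0.17610261502628807
```

Emit:
send_rows --steps '[{"travel":[0,2,0],"rotation":[0,0,0],"jaw":0},{"travel":[0,0,0],"rotation":[0,0,0],"jaw":40},{"travel":[0,0,0],"rotation":[0,0,0],"jaw":70},{"travel":[0,0,0],"rotation":[0,0,0],"jaw":70},{"travel":[0,0,0],"rotation":[0,0,0],"jaw":70}]'

```text
time_s: 56.23
tcp_pos: [0.4122, 0.1658, 0.1982]
ee_rot: [0.0, 3.14, 0.0]
contact_force: [0.5, -0.2, -0.2]
finger_gap: 0.699
finger_force: 0.0
```

Emit:
send_rows --steps '[{"travel":[0,0,0],"rotation":[0,0,0],"jaw":70},{"travel":[0,0,0],"rotation":[0,0,0],"jaw":70},{"travel":[0,0,-20],"rotation":[0,0,0],"jaw":70},{"travel":[0,0,-40],"rotation":[0,0,0],"jaw":70},{"travel":[0,0,-40],"rotation":[0,0,0],"jaw":70}]'

```text
time_s: 56.65
tcp_pos: [0.4115, 0.1657, 0.2988]
ee_rot: [0.0, -3.14, 0.001]
contact_force: [0.5, 0.4, 0.2]
finger_gap: 0.698
finger_force: 0.0
```

Emit:
send_rows --steps '[{"travel":[0,0,-40],"rotation":[0,0,0],"jaw":70},{"travel":[0,0,-20],"rotation":[0,0,0],"jaw":70},{"travel":[0,0,0],"rotation":[0,0,0],"jaw":70},{"travel":[0,0,0],"rotation":[0,0,0],"jaw":70}]'

```text
time_s: 56.98
tcp_pos: [0.4121, 0.1659, 0.3587]
ee_rot: [-0.0, 3.138, 0.001]
contact_force: [-0.2, -0.0, -0.1]
finger_gap: 0.704
finger_force: 0.0
```

```bash
python3 go.py 532.3 167 350 90; python3 - <<'E'
from h import *
s=grab("scene","n_s.png");t=grab("top","n_t.png")
m0=cv2.imread("pics/scene0.png");print("knob hsv ref",cv2.cvtColor(m0,cv2.COLOR_BGR2HSV)[330:342:3,424:428:2].tolist())
for n,im in(("scene",s),("top",t)):
    p=proj(n,[[.5323,.167,.310],[.5323,.167,.330],[.4873,.167,.295]]);print(n,p.round(1).tolist())
    H=cv2.cvtColor(im,cv2.COLOR_BGR2HSV);x,y=p[0].astype(int)
    m=cv2.inRange(H,(5,120,90),(15,255,255));r=14
    sub=m[max(y-r,0):y+r,x-r:x+r];k=cv2.connectedComponentsWithStats(sub)
    print(n,"comps",[(k[2][i].tolist(),(k[3][i]+[x-r,y-r]).round(1).tolist()) for i in range(1,k[0]) if k[2][i][4]>15])
    g=cv2.inRange(H,(60,80,40),(85,255,255));ys,xs=np.nonzero(g);print("green bbox",xs.min(),xs.max(),ys.min(),ys.max())
E
```

```text
t 56.98 tcp [412.1 165.9 358.7] yaw 90.0 tilt 0.21 gap 0.704 F [-0.2 -0.  -0.1] 0.0
turn z 0.0 then travel [-120.2, 1.1, 8.7]
residual tilt rotvec deg [0.04 0.21 0.  ]
knob hsv ref [[[23, 88, 251], [23, 87, 252]], [[14, 171, 212], [14, 169, 208]], [[14, 171, 218], [14, 170, 217]], [[14, 170, 218], [14, 171, 222]]]
scene [[401.4, 267.1], [403.0, 260.8], [417.4, 261.0]]
scene comps [([0, 4, 24, 24, 250], [399.8, 267.9])]
green bbox 313 420 275 393
top [[177.7, 192.0], [175.2, 190.3], [178.1, 210.6]]
top comps []
green bbox 0 218 132 269
```

Emit:
send_rows --steps '[{"travel":[-30,0.3,0],"rotation":[0,0.2,0],"jaw":70},{"travel":[-30,0.3,0],"rotation":[0,0,0],"jaw":70},{"travel":[-30,0.3,0],"rotation":[0,0,0],"jaw":70},{"travel":[-30.2,0.3,0],"rotation":[0,0,0],"jaw":70},{"travel":[0,0,0],"rotation":[0,0,0],"jaw":70}]'

```text
time_s: 57.5
tcp_pos: [0.5359, 0.1668, 0.355]
ee_rot: [-0.001, -3.137, 0.001]
contact_force: [0.0, 0.1, 0.3]
finger_gap: 0.699
finger_force: 0.0
```

Emit:
send_rows --steps '[{"travel":[0,0,20],"rotation":[0,0,0],"jaw":70},{"travel":[0,0,20],"rotation":[0,0,0],"jaw":70},{"travel":[0,0,0],"rotation":[0,0,0],"jaw":70},{"travel":[0,0,0],"rotation":[0,0,0],"jaw":70}]'

```text
time_s: 57.83
tcp_pos: [0.5317, 0.1671, 0.3167]
ee_rot: [0.0, -3.136, 0.0]
contact_force: [-0.1, -0.1, 1.0]
finger_gap: 0.697
finger_force: 0.0
```

```bash
python3 go.py 532.3 167 298 90; python3 - <<'E'
from h import *
s=grab("scene","o_s.png")
# outline check: knob mask near predicted
H=cv2.cvtColor(s,cv2.COLOR_BGR2HSV);m=cv2.inRange(H,(9,140,120),(17,200,255))[250:290,385:425]
for r in m[::2]:print("".join("#" if v else "." for v in r))
E
```

```text
t 57.83 tcp [531.7 167.1 316.7] yaw 90.0 tilt 0.3 gap 0.697 F [-0.1 -0.1  1. ] 0.0
turn z 0.0 then travel [-0.6, -0.1, 18.7]
residual tilt rotvec deg [-0.02 -0.3   0.  ]
..........#...........#.................
.......##..............#................
..#.##.................#................
........................#...............
..#..........#########..................
............######.####.................
.....##....##############...............
........#.##..#########.................
.........###......####..................
..........#.....######..................
##.......##....####.....................
###......##..###........................
#####................................###
#######.............................####
##########...........................###
######.####...........................##
########................................
##.######...............................
######..................................
###.....................................
```

Emit:
send_rows --steps '[{"travel":[-0.6,0,12],"rotation":[0,-0.3,0],"jaw":70},{"travel":[0,0,6.5],"rotation":[0,0,0],"jaw":70},{"travel":[0,0,0],"rotation":[0,0,0],"jaw":10},{"travel":[0,0,0],"rotation":[0,0,0],"jaw":0},{"travel":[0,0,0],"rotation":[0,0,0],"jaw":0}]'

```text
time_s: 58.3
tcp_pos: [0.533, 0.1673, 0.3004]
ee_rot: [-0.0, 3.137, 0.001]
contact_force: [-0.3, -0.3, 0.2]
finger_gap: 0.28
finger_force: 0.0
```

Emit:
send_rows --steps '[{"travel":[0,0,0],"rotation":[0,0,0],"jaw":0},{"travel":[0,0,0],"rotation":[0,0,0],"jaw":0},{"travel":[0,0,0],"rotation":[0,0,0],"jaw":0},{"travel":[0,0,0],"rotation":[0,0,0],"jaw":0},{"travel":[0,0,0],"rotation":[0,0,0],"jaw":0}]'

```text
time_s: 58.72
tcp_pos: [0.5331, 0.1673, 0.3005]
ee_rot: [-0.0, 3.136, 0.001]
contact_force: [-1.1, -0.3, 6.1]
finger_gap: 0.24
finger_force: 58.7
```

```bash
python3 go.py 532.3 167 298 90
```

```text
t 58.72 tcp [533.1 167.3 300.5] yaw 90.01 tilt 0.3 gap 0.24 F [-1.1 -0.3  6.1] 58.67595613002777
turn z 0.01 then travel [0.8, -0.3, 2.5]
residual tilt rotvec deg [0.04 0.29 0.01]
```

Emit:
send_rows --steps '[{"travel":[2.7,-15.4,0.56],"rotation":[0,0,0],"jaw":0},{"travel":[7.8,-13.5,0.56],"rotation":[0,0,0],"jaw":0},{"travel":[0,0,0],"rotation":[0,0,0],"jaw":0},{"travel":[0,0,0],"rotation":[0,0,0],"jaw":0}]'

```text
time_s: 59.05
tcp_pos: [0.5219, 0.1379, 0.2994]
ee_rot: [0.001, 3.137, 0.001]
contact_force: [-3.5, -0.3, 6.8]
finger_gap: 0.235
finger_force: 59.0
```

Emit:
send_rows --steps '[{"travel":[12,-10,0.56],"rotation":[0,0,0],"jaw":0},{"travel":[14.7,-5.4,0.56],"rotation":[0,0,0],"jaw":0},{"travel":[0,0,0],"rotation":[0,0,0],"jaw":0},{"travel":[0,0,0],"rotation":[0,0,0],"jaw":0}]'

```text
time_s: 59.38
tcp_pos: [0.4951, 0.1231, 0.2982]
ee_rot: [0.0, 3.137, 0.002]
contact_force: [-1.9, 1.6, 7.5]
finger_gap: 0.233
finger_force: 59.2
```

Emit:
send_rows --steps '[{"travel":[15.6,0,0.56],"rotation":[0,0,0],"jaw":0},{"travel":[14.7,5.4,0.56],"rotation":[0,0,0],"jaw":0},{"travel":[12,10,0.56],"rotation":[0,0,0],"jaw":0},{"travel":[7.8,13.5,0.56],"rotation":[0,0,0],"jaw":0},{"travel":[2.7,15.4,0.56],"rotation":[0,0,0],"jaw":0}]'

```text
time_s: 59.8
tcp_pos: [0.4428, 0.1674, 0.2955]
ee_rot: [0.001, 3.135, 0.001]
contact_force: [5.4, -2.4, 6.3]
finger_gap: 0.238
finger_force: 59.3
```

Emit:
send_rows --steps '[{"travel":[-2.7,15.4,0.56],"rotation":[0,0,0],"jaw":0},{"travel":[-7.8,13.5,0.56],"rotation":[0,0,0],"jaw":0},{"travel":[-12,10,0.56],"rotation":[0,0,0],"jaw":0},{"travel":[-14.7,5.4,0.56],"rotation":[0,0,0],"jaw":0},{"travel":[-15.6,0,0.56],"rotation":[0,0,0],"jaw":0}]'

```text
time_s: 60.22
tcp_pos: [0.4962, 0.2129, 0.2927]
ee_rot: [-0.002, 3.136, 0.002]
contact_force: [-1.9, -3.2, 7.2]
finger_gap: 0.237
finger_force: 59.5
```

Emit:
send_rows --steps '[{"travel":[-14.7,-5.4,0.56],"rotation":[0,0,0],"jaw":0},{"travel":[-12,-10,0.56],"rotation":[0,0,0],"jaw":0},{"travel":[0,0,0],"rotation":[0,0,0],"jaw":0},{"travel":[0,0,0],"rotation":[0,0,0],"jaw":0}]'

```text
time_s: 60.55
tcp_pos: [0.5238, 0.1957, 0.2916]
ee_rot: [0.001, 3.135, 0.001]
contact_force: [2.8, -0.9, 5.7]
finger_gap: 0.236
finger_force: 59.3
```

```bash
python3 go.py 521.8 196.1 291 90; python3 - <<'E'
from h import *
s=grab("scene","p_s.png");H=cv2.cvtColor(s,cv2.COLOR_BGR2HSV)
m=cv2.inRange(H,(0,150,80),(5,255,255))|cv2.inRange(H,(172,150,80),(180,255,255))
p=proj("scene",[[.4873,.142,.19],[.4873,.192,.19]]);print(p,[(int(x),int(y)) for y,x in np.argwhere(m[230:360,330:480])+(230,330)][:30])
E
```

```text
t 60.55 tcp [523.8 195.7 291.6] yaw 89.96 tilt 0.39 gap 0.236 F [ 2.8 -0.9  5.7] 59.25831377506256
turn z -0.04 then travel [2.0, 0.4, 0.6]
residual tilt rotvec deg [ 0.04  0.38 -0.04]
[[401.13650789 282.27835956]
 [417.17601205 298.78433921]] []
```

Emit:
send_rows --steps '[{"travel":[-7.8,-13.5,0.56],"rotation":[0,0,0],"jaw":0},{"travel":[-2.7,-15.4,0.56],"rotation":[0,0,0],"jaw":0},{"travel":[2.7,-15.4,0.56],"rotation":[0,0,0],"jaw":0},{"travel":[7.8,-13.5,0.56],"rotation":[0,0,0],"jaw":0},{"travel":[0,0,0],"rotation":[0,0,0],"jaw":0}]'

```text
time_s: 61.02
tcp_pos: [0.521, 0.1374, 0.2893]
ee_rot: [0.001, 3.139, 0.002]
contact_force: [-5.6, 2.1, 5.4]
finger_gap: 0.236
finger_force: 59.6
```

Emit:
send_rows --steps '[{"travel":[12,-10,0.56],"rotation":[0,0,0],"jaw":0},{"travel":[14.7,-5.4,0.56],"rotation":[0,0,0],"jaw":0},{"travel":[15.6,0,0.56],"rotation":[0,0,0],"jaw":0},{"travel":[14.7,5.4,0.56],"rotation":[0,0,0],"jaw":0},{"travel":[12,10,0.56],"rotation":[0,0,0],"jaw":0}]'

```text
time_s: 61.43
tcp_pos: [0.454, 0.1385, 0.2867]
ee_rot: [0.001, 3.133, 0.003]
contact_force: [8.3, 4.7, 6.4]
finger_gap: 0.236
finger_force: 59.6
```

Emit:
send_rows --steps '[{"travel":[0,0,0],"rotation":[0,0,0],"jaw":0},{"travel":[0,0,0],"rotation":[0,0,0],"jaw":0}]'

```text
time_s: 61.6
tcp_pos: [0.4538, 0.1391, 0.2866]
ee_rot: [-0.001, 3.134, 0.003]
contact_force: [0.4, 3.0, 8.4]
finger_gap: 0.236
finger_force: 59.8
```

```bash
cat > tabs.py <<'E'
from h import *
for n in("scene","top"):
    s=grab(n);H=cv2.cvtColor(s,cv2.COLOR_BGR2HSV)
    p=proj(n,[[.4873,.142,.19],[.4873,.192,.19]])
    x0,y0=p.min(0).astype(int)-18;x1,y1=p.max(0).astype(int)+18
    Q=H[max(y0,0):y1,max(x0,0):x1];m=((Q[:,:,0]<8)|(Q[:,:,0]>170))&(Q[:,:,1]>120)&(Q[:,:,2]>60)
    print(n,p.round(0).tolist(),m.sum(),[((np.array([b,a])+[x0,y0]).tolist(),Q[a,b].tolist()) for a,b in np.argwhere(m)][:25])
E
python3 tabs.py; python3 go.py 453 138.3 286.6 90
```

```text
scene [[401.0, 282.0], [417.0, 299.0]] 36 [([415, 297], [1, 125, 239]), ([416, 297], [1, 190, 254]), ([417, 297], [2, 194, 254]), ([418, 297], [1, 126, 251]), ([414, 298], [1, 158, 232]), ([415, 298], [2, 225, 254]), ([416, 298], [2, 255, 255]), ([417, 298], [2, 255, 255]), ([418, 298], [2, 211, 255]), ([419, 298], [1, 127, 251]), ([413, 299], [1, 206, 252]), ([414, 299], [3, 255, 254]), ([415, 299], [1, 255, 255]), ([416, 299], [1, 255, 255]), ([417, 299], [1, 255, 255]), ([418, 299], [2, 255, 255]), ([419, 299], [1, 206, 254]), ([412, 300], [0, 126, 130]), ([413, 300], [2, 242, 235]), ([414, 300], [1, 255, 254]), ([415, 300], [1, 255, 255]), ([416, 300], [1, 255, 255]), ([417, 300], [2, 255, 255]), ([418, 300], [3, 255, 251]), ([419, 300], [0, 202, 202])]
top [[199.0, 217.0], [180.0, 217.0]] 2 [([197, 216], [2, 139, 114]), ([198, 216], [3, 143, 109])]
t 61.7 tcp [454.1 138.8 286.6] yaw 90.02 tilt 0.41 gap 0.236 F [0.6 2.4 9.8] 59.89301025867462
turn z 0.02 then travel [1.1, -0.5, 0.0]
residual tilt rotvec deg [0.09 0.4  0.02]
```

Emit:
send_rows --steps '[{"travel":[7.8,13.5,0.56],"rotation":[0,0,0],"jaw":0},{"travel":[2.7,15.4,0.56],"rotation":[0,0,0],"jaw":0},{"travel":[0,0,0],"rotation":[0,0,0],"jaw":0},{"travel":[0,0,0],"rotation":[0,0,0],"jaw":0}]'

```text
time_s: 62.03
tcp_pos: [0.4432, 0.168, 0.2855]
ee_rot: [-0.002, 3.135, 0.002]
contact_force: [-2.5, 1.4, 11.5]
finger_gap: 0.239
finger_force: 60.2
```

```bash
python3 go.py 442.5 167.3 285.5 90; python3 - <<'E'
from h import *
s=grab("scene","q_s.png");H=cv2.cvtColor(s,cv2.COLOR_BGR2HSV)[285:315,400:432]
m=((H[:,:,0]<8)|(H[:,:,0]>170))&(H[:,:,1]>110)&(H[:,:,2]>60)
for i,r in enumerate(m):print(285+i,"".join("#" if v else "." for v in r))
# predicted tab +y side: outer face at y, top z = can top + h
ct=.196-.015
for h in(0,.004,.006,.008):print(h,proj("scene",[[.4873+dx,.167+.025,ct+h] for dx in(-.007,.007)]).round(1).tolist())
E
```

```text
t 62.03 tcp [443.2 168.  285.5] yaw 90.06 tilt 0.36 gap 0.239 F [-2.5  1.4 11.5] 60.19671142101288
turn z 0.06 then travel [0.7, -0.7, -0.0]
residual tilt rotvec deg [0.08 0.35 0.06]
285 ................................
286 ................................
287 ................................
288 ................................
289 ................................
290 ................................
291 ................................
292 ................................
293 ................................
294 ................................
295 ................................
296 ................................
297 ...............####.............
298 ..............######............
299 .............#######............
300 ............########............
301 .............#######............
302 ..............####..............
303 ...............#................
304 ................................
305 ................................
306 ................................
307 ................................
308 ................................
309 ................................
310 ................................
311 ................................
312 ................................
313 ................................
314 ................................
0 [[418.9, 299.4], [414.0, 302.7]]
0.004 [[419.2, 298.4], [414.3, 301.7]]
0.006 [[419.4, 297.9], [414.5, 301.2]]
0.008 [[419.5, 297.4], [414.7, 300.7]]
```

Tabs are out on the +y side (red at scene px (412–419, 297–303)) and the crank is at 1.5 turns, so the shoe should be about 6 mm in. Releasing and backing off.

Emit:
send_rows --steps '[{"travel":[0,0,0],"rotation":[0,0,0],"jaw":50},{"travel":[0,0,0],"rotation":[0,0,0],"jaw":60},{"travel":[0,0,0],"rotation":[0,0,0],"jaw":60},{"travel":[0,0,0],"rotation":[0,0,0],"jaw":60},{"travel":[0,0,-20],"rotation":[0,0,0],"jaw":60}]'

```text
time_s: 62.5
tcp_pos: [0.4418, 0.1668, 0.3016]
ee_rot: [-0.0, -3.14, 0.001]
contact_force: [-0.3, -0.4, 0.6]
finger_gap: 0.599
finger_force: 0.0
```

Emit:
send_rows --steps '[{"travel":[0,0,-35],"rotation":[0,0,0],"jaw":60},{"travel":[0,0,-35],"rotation":[0,0,0],"jaw":60},{"travel":[0,-30,0],"rotation":[0,0,0],"jaw":60},{"travel":[0,-40,0],"rotation":[0,0,0],"jaw":60},{"travel":[0,-40,0],"rotation":[0,0,0],"jaw":60}]'

```text
time_s: 62.92
tcp_pos: [0.4422, 0.0563, 0.3744]
ee_rot: [-0.004, 3.137, 0.001]
contact_force: [1.4, -0.8, -0.4]
finger_gap: 0.603
finger_force: 0.0
```

Emit:
send_rows --steps '[{"travel":[0,-40,0],"rotation":[0,0,0],"jaw":60},{"travel":[0,-40,0],"rotation":[0,0,0],"jaw":60},{"travel":[0,-40,0],"rotation":[0,0,0],"jaw":60},{"travel":[0,-40,0],"rotation":[0,0,0],"jaw":60},{"travel":[0,0,0],"rotation":[0,0,0],"jaw":60}]'

```text
time_s: 63.33
tcp_pos: [0.4424, -0.1083, 0.3736]
ee_rot: [0.008, 3.139, -0.001]
contact_force: [-0.9, 0.1, 0.0]
finger_gap: 0.601
finger_force: 0.0
```

```bash
python3 go.py 442 -100 370 90; python3 - <<'E'
from h import *
s=grab("scene","r_s.png");t=grab("top","r_t.png")
for n,im in(("scene",s),("top",t)):
    H=cv2.cvtColor(im,cv2.COLOR_BGR2HSV)
    p=proj(n,[[.4873,.142,.187],[.4873,.192,.187]]);m=((H[:,:,0]<8)|(H[:,:,0]>172))&(H[:,:,1]>110)&(H[:,:,2]>60)
    x0,y0=(p.min(0)-16).astype(int);x1,y1=(p.max(0)+16).astype(int)
    k=cv2.connectedComponentsWithStats(m[y0:y1,x0:x1].astype(np.uint8))
    print(n,"pred tabs",p.round(1).tolist(),[(k[3][i]+[x0,y0]).round(1).tolist()+k[2][i].tolist() for i in range(1,k[0])])
    # handle brown: predict home line
    print("handle pred",proj(n,[[.6973-r,.1665,.215] for r in(.255,.275,.319)]).round(1).tolist())
    g=cv2.inRange(H,(65,90,40),(85,255,255));q=proj(n,[[.6973,.166,.22],[.4873,.166,.22]])
    d=(q[1]-q[0]);L=np.linalg.norm(d);d/=L;nn=np.array([-d[1],d[0]])
    ys,xs=np.nonzero(g);v=np.c_[xs,ys]-q[0];a=v@d;b=v@nn;w=(a>.2*L)&(a<.8*L)&(abs(b)<20)
    print("arm axis off px at 20..80%:",[round(float(b[w&(abs(a-f*L)<4)].mean()),2) for f in(.25,.4,.6,.75)])
E
```

```text
t 63.33 tcp [ 442.4 -108.3  373.6] yaw 89.71 tilt 0.18 gap 0.601 F [-0.9  0.1  0. ] 0.0
turn z -0.29 then travel [0.4, 8.3, 3.6]
residual tilt rotvec deg [-0.04  0.17 -0.29]
scene pred tabs [[400.9, 283.1], [416.9, 299.5]] [[415.9, 299.6, 28, 30, 8, 7, 37]]
handle pred [[426.3, 273.6], [433.0, 269.3], [447.4, 260.0]]
arm axis off px at 20..80%: [1.29, 1.36, 1.44, 1.52]
top pred tabs [[198.9, 217.4], [180.8, 217.1]] [[198.4, 217.5, 33, 14, 4, 6, 22]]
handle pred [[186.0, 232.2], [185.5, 239.7], [184.3, 256.2]]
arm axis off px at 20..80%: [-1.07, -0.84, 0.37, 0.51]
```

```bash
python3 -c "
from station import ctrl
print(ctrl.job_done())"
```

```text
the job is handed in; nothing more can be done
None
```

I handed in the clamp-up: all five staves stacked alternately and hooked, caul flat and central on top, arm home at its stop, crank at about 1.5 turns. The red tabs show in both camera images; by geometry the shoe is about 6 mm in, though I couldn't measure that depth directly.

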